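# Set the hot-water urn's locked tap with its loose key

## Robot

A 6-joint arm with a two-finger parallel gripper is mounted at the origin on the work surface. World frame = base frame: x ahead of the robot, y to its left, z up, the work surface at z = 0. Lengths are in mm, angles in rad, forces in N, time in s.
With the tool pointing down it reaches from about 275 to 1000 mm from the base axis. Payload 8.4 kg.
Tool frame: the origin (TCP) lies between the finger pads; the fingertips stand r.nose_length ahead of it and the grasp point (between the pads) lies 8 mm behind it (r.nose_length is the distance from the TCP to the fingertips, in mm); y points along the fingers, x is the direction in which the jaws open and shut, and the axes are right-handed (so a half turn about y gives the same grasp; the last joint's range is limited). The gripper opens to 85 mm and grips with 20 to 120 N. Pads are 22 mm wide; open, the fingers measure 114 mm over their backs; the gripper's body (76 mm by 85 mm) begins 54 mm behind the grasp point. The pads swing forward as they close: fully open they stand 13 mm farther back than shut.
Start: joints at [-1.331, 0.353, 1.633, -0, 1.155, -0.002], TCP at [149.655, -606.82, 206.381] pointing down, gripper open.
Joint ranges: [-2.63, 2.63], [-0.92, 2.1], [0.06, 2.66], [-1.3, 4.44], [0, 2.69], [-3.02, 3.02]. Speed limits (rad/s): [2.22, 2.22, 2.79, 3.14, 3.14, 3.14].

## Interface

Orientations are given as [roll, pitch, yaw] about the fixed x, y, z axes, in that order (R = Rz(yaw) Ry(pitch) Rx(roll)).
In Python, from rig import r, cams, order gives the robot as it stands. The module is installed in compiled form; this text tells all that it offers.
- The arm moves only by the shell command python3 -m crank 'ROWS' [FORCE]. ROWS is JSON, a list of rows, each a list of 7 numbers: the turn, a rotation vector about the tool's x, y, z in degrees, then the shift along the tool's x, y, z in cm, then the opening, from -1 (shut) to 1 (fully open). A call has exactly 10 rows; each row shifts and turns the pose as measured when the row begins, along the tool's axes as they then stand; what a row does not reach is not made up. A row lasts 1/12 s, in which the tool goes at most 41.7 mm and 7.16 degrees, less where a joint would pass 70% of its speed; a pose out of reach is approached as far as the arm can. A call with a gripper value outside its range is refused whole. The fingers move at their own pace and stop on an object; FORCE is the grip in N (left out, the last holds). Time passes only in rows, so rows that do not move let the fingers close, or fill a call up. It gives the time, the measured TCP pose, the force and the opening at its end, in the units of the state.
- r.sense(): the state, without advancing time (a new reading comes with each control period).
- cams.grab_frame(name): name is "scene" or "side" or "wrist"; returns the picture (480x640x3 uint8, blue, green, red); there is no depth.
- cams.camera_info(name): a dict with "intrinsics" (3x3 intrinsics, pixels), "view" (4x4, takes a point from world to camera coordinates); the wrist camera has in their place "hand_eye" (4x4, takes a point from camera to tool coordinates, whose origin is the TCP and whose axes are the tool frame's). Camera axes: x right, y up, looking along -z (the intrinsics and any distortion apply to the point x, -y, -z); pixel columns grow to the right and rows downward; lengths in mm; the calibration is good to about 2 mm. A picture is of the moment at which its call begins: read the wrist's pose just before it. camera_info takes no time and is no camera call.
- order.sign_off(): hands the job in, once; it reports no verdict.
The state is a dict: "clock": time; "qpos": joint angles; "qvel": joint speeds; "joint_efforts": joint torques, N m; "eef_pos": TCP position; "tcp_rot": TCP orientation; "contact_force": force on the tool from outside, world axes, zero at the start; "wrist_torque": the same for the moment, N m; "opening": opening from 0.0 (shut) to 1.0 (fully open).
Only numpy, scipy, OpenCV 4.12 (cv2) and the standard library are available. Lean on these libraries where they do the work, as an engineer would, in place of code of your own. Each camera call takes 0.05 s, during which the arm holds its last target.

## Task

The urn's tap has no handle of its own: pull the red-handled tap key up out of its blue holder, lay it down flat on the teal mat and let go, then take it up again so that it is level, slip its open jaw over the tap's square spindle and turn the spindle with it until the red pointer stands at the green mark on the dial. Take the key off again and leave it lying flat on the mat, with the pointer still at the mark. The urn and its tap are scalding hot, so only the key may touch them, and leave the other things on the table where they stand.

Things in the scene. Friction and masses are not known exactly. Their poses are not given: they have to be found in the camera images.
- tap_key: flat tap key, 170 mm long, 24 wide, 16 thick, 140 g: steel jaw, red handle (last 90 mm). Starts upright in the holder, jaw down, top 181 mm above the table. Origin: centre of the jaw's end; z: along the key from jaw to handle; y: width; x: thickness. Jaw: open fork 36 mm wide, with a slot 17 mm wide and 32 deep from the end, through the thickness, mouth flared to about 22 mm
- key_jaw (a point): point in the key's slot, 25 mm from the jaw's end, where the spindle's axis lies when the spindle touches the bottom of the slot; axes as the key's
- key_grip (a point): point in the middle of the red handle, 135 mm from the jaw's end (the key balances about 105 mm from it); axes as the key's
- key_mid (a point): middle of the key, 85 mm from the jaw's end; axes as the key's
- holder: blue upright holder, fixed: sleeve 32 x 56 mm outside, 22 x 46 inside, rim 98 mm and inner floor 11 mm above the table, on a foot 90 x 110 x 6 mm; origin on the table under its centre; y along its long side, like the key's y
- mat: flat teal mat, 240 mm (x) by 210 mm (y), 4 mm thick, fixed; origin at the centre of its underside
- urn: steel urn, fixed; origin on the table under the axis of the tap's spindle, z up. Urn: radius 112 mm, height 375, centred 250 mm from the origin along +y (side handles to 142 mm). A brass pipe 22 mm thick, 135 mm up, runs to the tap: body 40 mm wide, 103 to 155 mm above the table, under a white dial of 42 mm radius (top face at 159 mm)
- spindle_top (a point): centre of the top of the tap's square brass spindle, 200 mm above the table. The spindle is upright, 14 mm square, bare from 165 to 200 mm above the table (hold the key at about 183); its flats lie along the point's x and y. x points along the red pointer (35 mm long, close over the dial)
- spindle (a joint): opening angle of the tap, rad: 0 closed (pointer along the urn's x), grows counterclockwise seen from above, stops at 1.7. It is stiff and stays where it is left; the slot has up to about 0.25 rad of play on the spindle either way
- mark: green tab on the dial's rim, 45 mm from the spindle's axis; origin on the table under the spindle's axis, x points from the axis to the tab
- mug: white mug, 74 mm wide, 85 mm high, standing under the spout of the tap; origin at the centre of its underside; leave it alone
- cup: blue cup, 72 mm wide, 80 mm high; origin at the centre of its underside; leave it alone
- jar: amber sugar jar, 64 mm wide, 100 mm high; origin at the centre of its underside; leave it alone
- sanitiser: clear hand-sanitiser bottle, 60 mm wide, 170 mm high; origin at the centre of its underside; leave it alone
- cashbox: green cash box, 150 x 200 x 75 mm; origin at the centre of its underside; leave it alone
- tape: tape dispenser, 140 x 50 x 80 mm; origin at the centre of its underside; leave it alone
Things that resemble listed ones, but are neither listed nor needed, are in the scene too. Several things have the shape of the tap_key; the one meant has the colours described above.

How it is judged (in metres and radians):
On the way, in this order (a step that is already met when the one before it is completed fails the run):
1. the key is out of the holder and lies flat on the mat, let go (x of key_mid in the frame of mat between -0.12 and 0.12 m and y of key_mid in the frame of mat between -0.105 and 0.105 m and z of key_mid in the frame of mat below 0.03 m and angle between tap_key's own z axis and vertical between 1.4 and 1.75 rad and contact force between the fingers and tap_key below 0.05 N and linear speed of tap_key below 0.03 m/s), for 0.2 s.
2. the key, held about level, has its jaw over the spindle, and the pointer stands within 0.1 rad of the green mark (horizontal distance between key_jaw and spindle_top below 0.012 m and height (world z) of key_jaw between 0.155 and 0.205 m and angle between tap_key's own z axis and vertical between 1.2 and 1.94 rad and angle between the x axis of spindle_top and the x axis of mark, either way round below 0.1 rad), for 0.2 s.
At the end, for the whole second after the job is handed in: The red pointer stands within 0.1 rad (6 degrees) of the green mark and is still; the key lies flat on the mat (its middle over the mat, its length within about 10 degrees of level), let go and at rest (all of step 1 and angle between the x axis of spindle_top and the x axis of mark, either way round below 0.1 rad and velocity of joint spindle between -0.05 and 0.05 rad/s); the robot touches nothing.
It fails at once if the robot touches the hot urn or its tap (contact force between any of the fingers, the arm and urn above 0.5 N).
It fails at once if another thing on the table is pushed more than 30 mm or tipped (distance of any of mug, cup, jar, sanitiser, cashbox, tape from where it was at the start of the episode above 0.03 m or angle between any of mug, cup, jar, sanitiser, cashbox, tape's own z axis and vertical above 0.5 rad).
It also fails if it takes over 72 s, if anything falls off the work surface, if the arm or the gripper's body presses on something with over 40 N, if the wrist force passes 120 N, or if a joint passes its speed limit or range.

## Working session

There is one attempt and no reset: what is moved stays moved. The work goes in short steps, Python scripts to look and compute and a shell command to move; the robot and the scene stay as the last step left them, time stands still between calls to the robot, and variables do not carry over. Pictures are saved under pics/ and viewed, and the job is handed in when it is done.

```bash
mkdir -p pics; ls; python3 - <<'E'
from rig import r,cams,order
import cv2,numpy as np
np.set_printoptions(precision=3,suppress=True)
print(r.sense(), r.nose_length)
for n in ["scene","side","wrist"]:
    i=cams.camera_info(n); print(n,i)
    cv2.imwrite(f"pics/{n}0.png",cams.grab_frame(n))
E
```

```text
pics
{'clock': 0.0, 'qpos': array([-1.331,  0.354,  1.634, -0.   ,  1.155, -0.002]), 'qvel': array([-0.001, -0.001, -0.   ,  0.   ,  0.   , -0.001]), 'joint_efforts': array([ -0.002, -60.526, -34.207,  -0.   ,   0.01 ,  -0.   ]), 'eef_pos': array([ 149.495, -606.336,  205.66 ]), 'tcp_rot': array([-1.571,  0.001, -1.329]), 'contact_force': array([-0.222, -0.377,  0.116]), 'wrist_torque': array([0.   , 0.01 , 0.017]), 'opening': 1.0029901856208852} 11.0
scene {'intrinsics': array([[570.123,   0.   , 317.217],
       [  0.   , 570.123, 234.545],
       [  0.   ,   0.   ,   1.   ]]), 'view': array([[   -0.087,     0.996,     0.001,   206.381],
       [   -0.517,    -0.046,     0.855,   121.899],
       [    0.851,     0.074,     0.519, -1652.246],
       [    0.   ,     0.   ,     0.   ,     1.   ]])}
side {'intrinsics': array([[504.067,   0.   , 323.088],
       [  0.   , 504.067, 241.863],
       [  0.   ,   0.   ,   1.   ]]), 'view': array([[  -0.763,   -0.646,    0.001,  290.044],
       [   0.378,   -0.446,    0.811, -383.164],
       [  -0.524,    0.619,    0.585, -976.578],
       [   0.   ,    0.   ,    0.   ,    1.   ]])}
wrist {'intrinsics': array([[424.618,   0.   , 328.583],
       [  0.   , 424.618, 244.691],
       [  0.   ,   0.   ,   1.   ]]), 'hand_eye': array([[   1.   ,    0.   ,    0.   ,   -0.089],
       [   0.   ,    0.328,   -0.945, -166.733],
       [  -0.   ,    0.945,    0.328,   84.67 ],
       [   0.   ,    0.   ,    0.   ,    1.   ]])}
```

View pics/scene0.png

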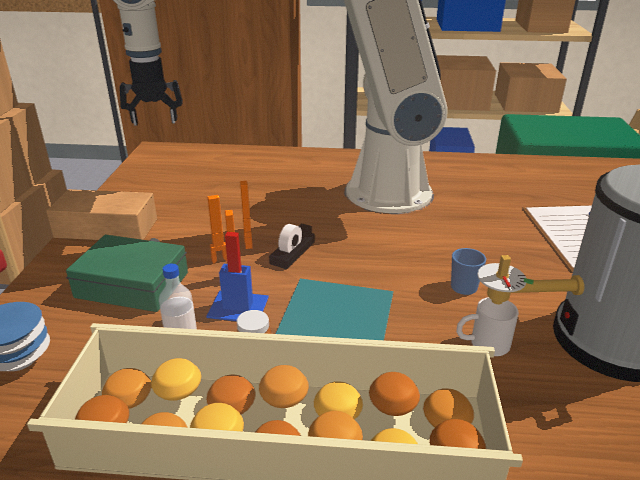

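View pics/side0.png

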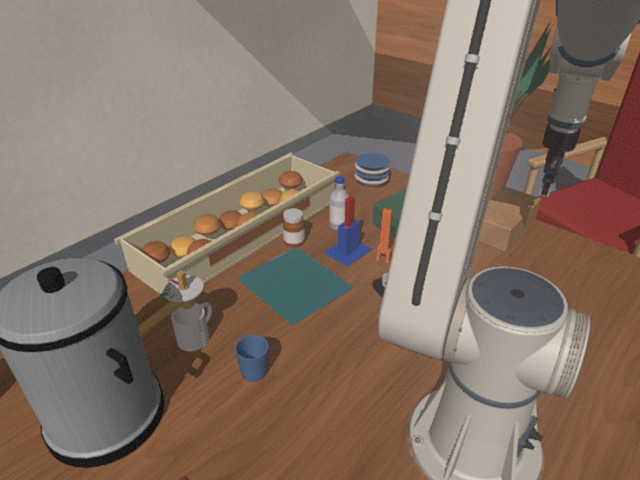

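View pics/wrist0.png

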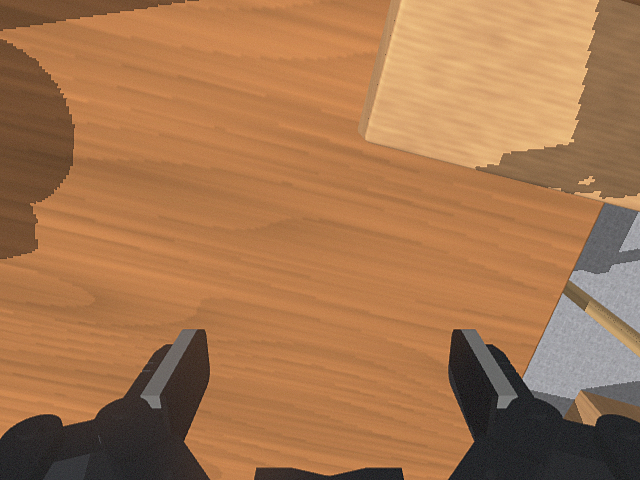

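The scene shows the red-handled key in the blue holder at about (234,250). Orange-handled lookalikes are at (215,225), (230,220) and (246,215). The red one fits the description; I'll confirm it in an enlarged crop.

```bash
cat > h.py <<'E'
import numpy as np, cv2
from rig import r,cams,order
from scipy.spatial.transform import Rotation as Ro
np.set_printoptions(precision=3,suppress=True)
def pose():
    s=r.sense(); return Ro.from_euler('xyz',s['tcp_rot']).as_matrix(), np.array(s['eef_pos']), s
def camT(name):
    """returns K, R, t with Xc = R X + t (camera axes y up)"""
    i=cams.camera_info(name); K=np.array(i['intrinsics'])
    if name=='wrist':
        R,p,_=pose(); H=np.array(i['hand_eye']); T=np.eye(4);T[:3,:3]=R;T[:3,3]=p
        V=np.linalg.inv(T@H)
    else: V=np.array(i['view'])
    return K,V[:3,:3],V[:3,3]
def proj(C,X):
    K,R,t=C; c=np.atleast_2d(X)@R.T+t; c=c*[1,-1,-1]; u=c@K.T; return u[:,:2]/u[:,2:]
def ray(C,uv):
    K,R,t=C; d=np.linalg.inv(K)@[uv[0],uv[1],1]; d=R.T@(d*[1,-1,-1]); return -R.T@t, d/np.linalg.norm(d)
def onz(C,uv,z):
    o,d=ray(C,uv); return o+d*(z-o[2])/d[2]
def tri(L):
    A=np.zeros((3,3));b=np.zeros(3)
    for C,uv in L:
        o,d=ray(C,uv);P=np.eye(3)-np.outer(d,d);A+=P;b+=P@o
    x=np.linalg.solve(A,b)
    return x,[np.linalg.norm(np.cross(x-ray(C,uv)[0],ray(C,uv)[1])) for C,uv in L]
def crop(im,x0,y0,x1,y1,f,name):
    cv2.imwrite('pics/'+name,cv2.resize(im[y0:y1,x0:x1],None,fx=f,fy=f,interpolation=cv2.INTER_CUBIC))
E
python3 - <<'E'
from h import *
a=cv2.imread('pics/scene0.png');b=cv2.imread('pics/side0.png')
c1=cv2.resize(a[170:330,195:295],None,fx=4,fy=3.7); 
c2=cv2.resize(b[180:280,310:410],None,fx=4,fy=5.92)
cv2.imwrite('pics/k1.png',np.hstack([c1[:592],c2[:592]]))
c1=cv2.resize(a[245:345,450:550],None,fx=4,fy=4); c2=cv2.resize(b[260:360,140:240],None,fx=4,fy=4)
cv2.imwrite('pics/k2.png',np.hstack([c1,c2]))
E
```

```text
(no output)
```

View pics/k1.png

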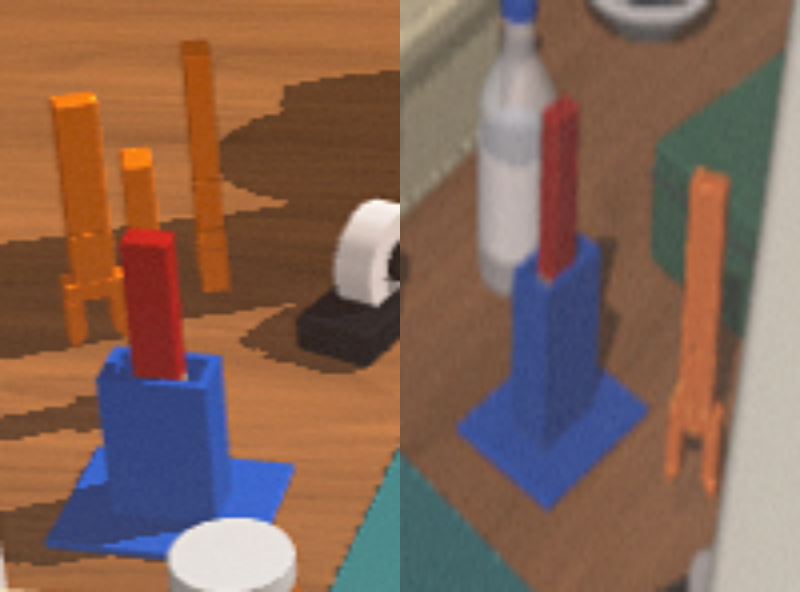

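View pics/k2.png

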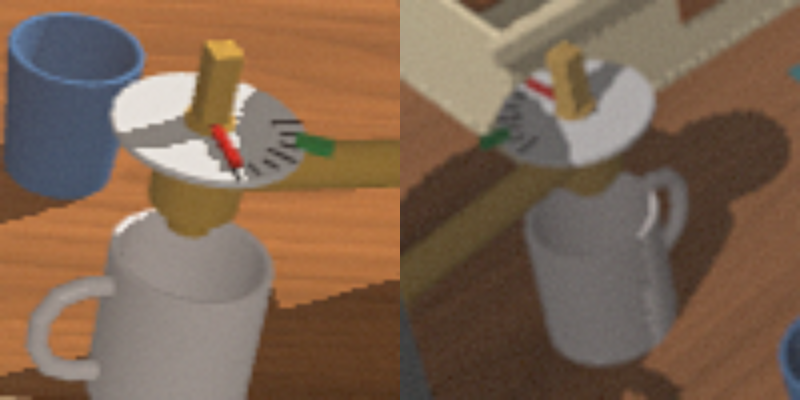

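The crop confirms the key: red handle and steel jaw in the blue holder (scene (233,235)); the three orange ones are lookalikes and also obstacles. The pointer is at about (507,281) and the green tab at about (529,281). Now measuring.

```bash
cat > m1.py <<'E'
from h import *
a=cv2.imread('pics/scene0.png');b=cv2.imread('pics/side0.png')
CS,CD=camT('scene'),camT('side')
def quad(im,lo,hi,box,name,eps=None):
    x0,y0,x1,y1=box; h=cv2.cvtColor(im[y0:y1,x0:x1],cv2.COLOR_BGR2HSV)
    m=cv2.inRange(h,np.array(lo),np.array(hi))
    c=max(cv2.findContours(m,0,2)[0],key=cv2.contourArea)
    c=c+[x0,y0]
    hull=cv2.convexHull(c)
    ap=cv2.approxPolyDP(hull,eps or 0.04*cv2.arcLength(hull,True),True)[:,0]
    print(name,cv2.contourArea(c),cv2.moments(c)['m10']/cv2.moments(c)['m00'],ap.tolist()); return c,ap
# mat
_,qa=quad(a,(80,80,40),(95,255,255),(260,260,420,345),'mat scene')
_,qb=quad(b,(80,60,40),(98,255,255),(220,240,370,325),'mat side')
for q,C in((qa,CS),(qb,CD)):
    P=np.array([onz(C,p,4) for p in q]);print(P[:,:2].round(1).tolist())
_,qa=quad(a,(105,120,60),(125,255,255),(200,255,275,322),'foot scene',3)
_,qb=quad(b,(105,120,60),(125,255,255),(320,215,375,268),'foot side',3)
for q,C in((qa,CS),(qb,CD)):
    P=np.array([onz(C,p,6) for p in q]);print(P[:,:2].round(1).tolist())
_,qa=quad(a,(0,150,60),(5,255,255),(220,225,250,280),'key scene',3)
_,qb=quad(b,(0,120,60),(8,255,255),(340,190,360,235),'key side',3)
for q,C in((qa,CS),(qb,CD)):
    P=np.array([onz(C,p,181) for p in q]);print(P[:,:2].round(1).tolist())
# spindle brass
_,qa=quad(a,(15,80,60),(30,255,255),(490,250,520,280),'spin scene',2)
_,qb=quad(b,(12,80,60),(30,255,255),(175,268,195,290),'spin side',2)
for q,C in((qa,CS),(qb,CD)):
    P=np.array([onz(C,p,200) for p in q]);print(P[:,:2].round(1).tolist())
_,qa=quad(a,(50,100,30),(80,255,255),(515,270,545,290),'mark scene',2)
_,qb=quad(b,(50,100,30),(85,255,255),(155,285,175,300),'mark side',2)
for q,C in((qa,CS),(qb,CD)):
    P=np.array([onz(C,p,158) for p in q]);print(P[:,:2].round(1).tolist())
_,qa=quad(a,(0,150,80),(6,255,255),(495,270,520,295),'pointer scene',2)
_,qb=quad(b,(0,120,80),(8,255,255),(160,270,190,290),'pointer side',2)
_,qb=quad(b,(170,120,80),(180,255,255),(160,270,190,290),'pointer side',2)
E
python3 m1.py
```

```text
mat scene 5184.0 336.15907921810697 [[276, 332], [300, 279], [392, 291], [382, 339]]
mat side 4378.5 294.44817479349854 [[297, 248], [352, 287], [292, 324], [238, 277]]
[[635.4, -233.2], [453.5, -206.2], [480.2, -1.6], [637.6, -24.8]]
[[679.3, -235.1], [450.4, -201.5], [478.1, 1.1], [711.6, -34.1]]
foot scene 1790.5 235.26966396723446 [[224, 264], [249, 266], [267, 296], [262, 310], [235, 320], [207, 317]]
foot side 897.0 347.7632850241545 [[359, 222], [369, 250], [347, 265], [325, 252], [339, 225]]
[[412.6, -388.8], [415.6, -329.3], [524.4, -269.3], [572.3, -271.9], [608.8, -321.0], [604.5, -379.8]]
[[622.0, -460.2], [511.2, -361.3], [516.8, -264.7], [602.5, -271.2], [659.3, -406.4]]
key scene 474.5 232.75588338602034 [[236, 232], [240, 270], [229, 271], [225, 234]]
key side 223.5 349.51826994780015 [[353, 196], [354, 217], [346, 226], [346, 199]]
[[553.5, -317.6], [680.3, -283.6], [685.0, -302.2], [562.8, -337.2]]
[[558.1, -336.0], [492.3, -254.4], [482.5, -208.9], [562.9, -311.2]]
spin scene 209.0 503.56539074960125 [[508, 255], [508, 277], [500, 278], [496, 273], [501, 255]]
spin
[... 243 characters left out ...]
08.2], [586.2, 214.2], [630.9, 188.6]]
mark scene 21.5 528.3643410852712 [[532, 280], [531, 283], [524, 281]]
mark side 3.0 162.0 [[166, 293], [160, 295]]
[[632.8, 231.7], [642.2, 227.9], [637.1, 216.9]]
[[639.1, 217.2], [643.6, 229.4]]
pointer scene 20.0 506.175 [[503, 276], [509, 286]]
pointer side 5.0 174.5 [[172, 280], [177, 283]]Traceback (most recent call last):
  File "m1.py", line 36, in <module>
    _,qb=quad(b,(170,120,80),(180,255,255),(160,270,190,290),'pointer side',2)
         ~~~~^^^^^^^^^^^^^^^^^^^^^^^^^^^^^^^^^^^^^^^^^^^^^^^^^^^^^^^^^^^^^^^^^
  File "m1.py", line 7, in quad
    c=max(cv2.findContours(m,0,2)[0],key=cv2.contourArea)
ValueError: max() iterable argument is empty
```

```bash
cat > m2.py <<'E'
from h import *
CS,CD=camT('scene'),camT('side')
for n,p,z in [('or1 foot',(218,262),0),('or1 top',(215,196),170),('or2 top',(230,211),170),('or3 foot',(249,248),0),('or3 top',(245,181),170),('jar lid',(253,322),100),('sanit cap',(171,268),170),('tape base',(283,262),0),('cup',(467,256),80),('mug top',(496,310),85),('cash corner',(185,240),75),('tray edge',(95,332),80),('tray edge2',(490,352),80),('tray e3',(290,338),80)]:
    print(n,onz(CS,p,z))
print(onz(CD,(386,208),170),onz(CD,(381,260),0),onz(CD,(389,262),0))
# tri
print('or tri',tri([(CS,(215,196)),(CD,(388,210))]))
print('tray tri',tri([(CS,(95,328)),(CD,(338,172))]),tri([(CS,(490,348)),(CD,(160,285))]))
print('spin top',tri([(CS,(505,255.5)),(CD,(181,271))]))
print('key top',tri([(CS,(231,230.5)),(CD,(350.5,197))]))
E
python3 m2.py
```

```text
or1 foot [ 397.018 -407.251    0.   ]
or1 top [ 386.94  -400.906  170.   ]
or2 top [ 451.706 -352.821  170.   ]
or3 foot [ 330.138 -346.02     0.   ]
or3 top [ 306.268 -349.439  170.   ]
jar lid [ 721.936 -257.571  100.   ]
sanit cap [ 669.542 -412.362  170.   ]
tape base [ 383.515 -254.573    0.   ]
cup [443.293 153.859  80.   ]
mug top [630.906 180.947  85.   ]
cash corner [ 425.084 -469.4     75.   ]
tray edge [ 750.113 -537.426   80.   ]
tray edge2 [740.519 152.424  80.   ]
tray e3 [ 735.367 -190.637   80.   ]
[ 464.102 -358.208  170.   ] [ 461.571 -351.494    0.   ] [ 438.972 -358.564    0.   ]
or tri (array([ 450.758, -368.944,  185.359]), [np.float64(22.121947373628007), np.float64(22.12194737362784)])
tray tri (array([ 764.706, -527.415,  104.288]), [np.float64(1.9384181260183053), np.float64(1.9384181260182534)]) (array([746.07 , 160.413,  89.226]), [np.float64(10.684685523990987), np.float64(10.684685523990883)])
spin top (array([625.692, 178.82 , 202.306]), [np.float64(0.25614104178772135), np.float64(0.2561410417877201)])
key top (array([ 557.162, -325.182,  184.693]), [np.float64(1.7400114299207976), np.float64(1.740011429920847)])
```

```bash
python3 -m crank '[[0,0,0,0,-4,0,1],[0,0,0,0,-4,0,1],[0,0,0,0,-4,0,1],[0,0,0,-1.8,0,3.6,1],[0,0,0,-1.8,0,3.6,1],[0,0,0,-1.8,0,3.6,1],[0,0,0,-1.8,0,3.6,1],[0,0,0,-1.8,0,3.6,1],[0,0,0,-1.8,0,3.6,1],[0,0,0,-1.8,0,3.6,1]]' 30
cat > d.py <<'E'
import sys
from h import *
# usage d.py x y z  tooly(3)  toolx(3) -> delta
def delta(P,ty,tx):
    R,p,s=pose(); ty=np.array(ty,float);ty/=np.linalg.norm(ty)
    tx=np.array(tx,float);tx-=ty*(tx@ty);tx/=np.linalg.norm(tx)
    Rt=np.c_[tx,ty,np.cross(tx,ty)]
    rv=Ro.from_matrix(R.T@Rt).as_rotvec(degrees=True)
    print('turn deg',rv,'shift cm now-axes',R.T@(np.array(P)-p)/10,'after-turn axes',Rt.T@(np.array(P)-p)/10)
    print('t',s['clock'],'p',p,'ty',R[:,1],'tx',R[:,0],'q',s['qpos'],'F',s['contact_force'],'op',s['opening'])
if __name__=='__main__':
    v=[float(x) for x in sys.argv[1:]]; delta(v[:3],v[3:6],v[6:9])
E
python3 d.py 500 -330 325 0 0 -1 -0.1 -1 0
```

```text
clock: 0.98
eef_pos: [365.5, -421.1, 329.2]
tcp_rot: [-1.572, 0.005, -1.341]
contact_force: [1.5, -0.5, -0.1]
opening: 0.999
turn deg [ 0.087 18.874 -0.256] shift cm now-axes [-5.807  0.436 15.176] after-turn axes [-10.406   0.421  12.48 ]
t 0.9833 p [ 365.461 -421.123  329.207] ty [-0.002  0.004 -1.   ] tx [ 0.228 -0.974 -0.005] q [-0.86   0.154  1.623  0.002  1.369  0.481] F [ 1.481 -0.532 -0.124] op 0.9986540129490608
```

```bash
python3 -m crank '[[0,0,0,-1.6,0,3.0,1],[0,0,0,-1.6,0,3.0,1],[0,0,0,-1.6,0,3.0,1],[0,0,0,-1.6,0,3.0,1],[0,6.3,0,0,0,0,1],[0,6.3,0,0,0,0,1],[0,6.3,0,0,0,0,1],[7,0,0,0,0,0,1],[7,0,0,0,0,0,1],[7,0,0,0,0,0,1]]'
python3 d.py 470 -320 300 0.64 0 -0.77 -0.1 -1 0
python3 - <<'E'
from h import *
cv2.imwrite('pics/w1.png',cams.grab_frame('wrist'))
E
```

```text
clock: 1.82
eef_pos: [483.3, -317.5, 326.6]
tcp_rot: [-1.201, 0.008, -1.676]
contact_force: [0.2, 0.5, -0.5]
opening: 1.002
turn deg [18.387 -1.125  3.374] shift cm now-axes [ 0.413  2.01  -2.172] after-turn axes [ 0.46   1.195 -2.7  ]
t 1.8167 p [ 483.334 -317.488  326.621] ty [ 0.36  -0.03  -0.932] tx [-0.105 -0.994 -0.008] q [-0.721  0.012  1.838  0.257  1.004  0.85 ] F [ 0.219  0.485 -0.456] op 1.0017846658086258
```

View pics/w1.png

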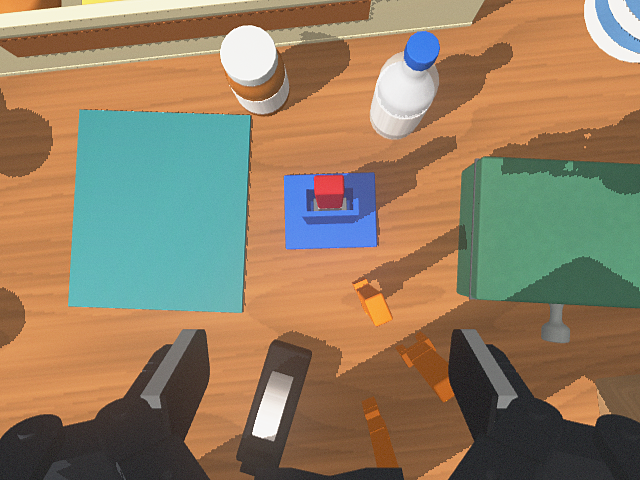

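The wrist view shows the red key top at about (329,184), the blue foot with corners (285,175), (375,172), (377,247) and (287,248), the mat at left, and an orange lookalike at (372,302).

```bash
cat > m3.py <<'E'
from h import *
im=cv2.imread('pics/w1.png'); C=camT('wrist')
def mask(lo,hi,box):
    x0,y0,x1,y1=box; h=cv2.cvtColor(im[y0:y1,x0:x1],cv2.COLOR_BGR2HSV)
    m=cv2.inRange(h,np.array(lo),np.array(hi)); c=max(cv2.findContours(m,0,2)[0],key=cv2.contourArea)+[x0,y0]; return c
for n,lo,hi,box,z in [('foot',(105,120,60),(125,255,255),(275,165,390,255),6),('mat',(80,80,40),(98,255,255),(60,100,260,320),4),('keytop',(0,150,190),(8,255,255),(305,165,350,215),181)]:
    c=mask(lo,hi,box); b=cv2.boxPoints(cv2.minAreaRect(c)); ap=cv2.approxPolyDP(cv2.convexHull(c),4,True)[:,0]
    P=np.array([onz(C,p,z) for p in ap]); print(n,ap.tolist(),P[:,:2].round(1).tolist())
    P=np.array([onz(C,p,z) for p in c[:,0]])[:,:2].astype(np.float32); print('  rect on plane',cv2.minAreaRect(P), 'len edges')
E
python3 m3.py
```

```text
foot [[373, 173], [376, 245], [286, 248], [284, 176]] [[596.1, -377.5], [510.3, -371.6], [518.1, -265.0], [604.0, -271.4]]
  rect on plane ((557.2989501953125, -321.3698425292969), (108.14479064941406, 88.67705535888672), 85.63381958007812) len edges
mat [[80, 110], [250, 116], [241, 312], [68, 305]] [[711.3, -33.0], [681.4, -237.8], [448.2, -203.9], [478.1, 0.9]]
  rect on plane ((580.1145629882812, -118.595703125), (208.3798828125, 237.5889892578125), 81.86963653564453) len edges
keytop [[342, 176], [340, 187], [315, 189], [316, 176]] [[561.9, -332.9], [553.5, -330.4], [554.0, -310.9], [564.1, -312.8]]
  rect on plane ((557.970703125, -321.88909912109375), (21.03127670288086, 10.18673324584961), 83.83914947509766) len edges
```

```bash
python3 d.py 493.5 -317 227 0.641 -0.049 -0.766 -0.076 -0.997 0
```

```text
turn deg [18.641 -1.767  0.326] shift cm now-axes [ 0.128  9.499 -2.188] after-turn axes [ 0.066  8.3   -5.113]
t 1.8667 p [ 479.394 -315.254  323.445] ty [ 0.363 -0.028 -0.931] tx [-0.105 -0.994 -0.011] q [-0.726  0.006  1.852  0.265  0.997  0.841] F [-3.928  2.374 -2.698] op 0.9998958061502099
```

```bash
python3 - <<'E'
import h
from h import *
_p=(Ro.from_euler('xyz',[-1.201,.008,-1.676]).as_matrix(),np.array([483.334,-317.488,326.621]),None)
h.pose=lambda:_p
exec(open('m3.py').read().replace('from h import *',''))
E
```

```text
foot [[373, 173], [376, 245], [286, 248], [284, 176]] [[599.6, -380.8], [513.3, -374.9], [521.1, -267.7], [607.5, -274.1]]
  rect on plane ((560.572509765625, -324.379638671875), (108.7950668334961, 89.165771484375), 85.63294982910156) len edges
mat [[80, 110], [250, 116], [241, 312], [68, 305]] [[714.9, -35.0], [685.2, -240.3], [450.8, -206.3], [480.8, -0.6]]
  rect on plane ((583.284912109375, -120.6826171875), (209.0979766845703, 238.65945434570312), 81.86394500732422) len edges
keytop [[342, 176], [340, 187], [315, 189], [316, 176]] [[566.0, -335.6], [557.5, -333.1], [558.0, -313.4], [568.2, -315.3]]
  rect on plane ((561.9974975585938, -324.4732971191406), (21.216447830200195, 10.271698951721191), 83.88202667236328) len edges
```

```bash
python3 -m crank '[[6.2,-0.6,0,0,0,0,1],[6.2,-0.6,0,0,0,0,1],[6.2,-0.6,0,0,0,0,1],[0,0,0,0,2.7,-1.7,1],[0,0,0,0,2.7,-1.7,1],[0,0,0,0,2.7,-1.7,1],[0,0,0,0,0,0,1],[0,0,0,0,0,0,1],[0,0,0,0,0,0,1],[0,0,0,0,0,0,1]]'
python3 - <<'E'
from h import *
R,p,s=pose();print(s['clock'],p,R)
cv2.imwrite('pics/w2.png',cams.grab_frame('wrist'));np.savez('w2.npz',R=R,p=p)
E
python3 d.py 493.5 -317 227 0.641 -0.049 -0.766 -0.076 -0.997 0
```

```text
clock: 2.7
eef_pos: [490.3, -316.5, 229.5]
tcp_rot: [-0.88, -0.004, -1.65]
contact_force: [0.3, -0.3, 0.5]
opening: 0.999
2.7 [ 490.263 -316.462  229.476] [[-0.079  0.635  0.769]
 [-0.997 -0.054 -0.059]
 [ 0.004 -0.771  0.637]]
turn deg [0.391 0.016 0.332] shift cm now-axes [0.004 0.42  0.05 ] after-turn axes [0.006 0.421 0.047]
t 2.75 p [ 490.451 -316.707  229.921] ty [ 0.635 -0.054 -0.77 ] tx [-0.08  -0.997  0.005] q [-0.861  0.064  2.163  0.93   0.591  0.077] F [0.944 0.163 0.645] op 1.0015362956291582
```

View pics/w2.png

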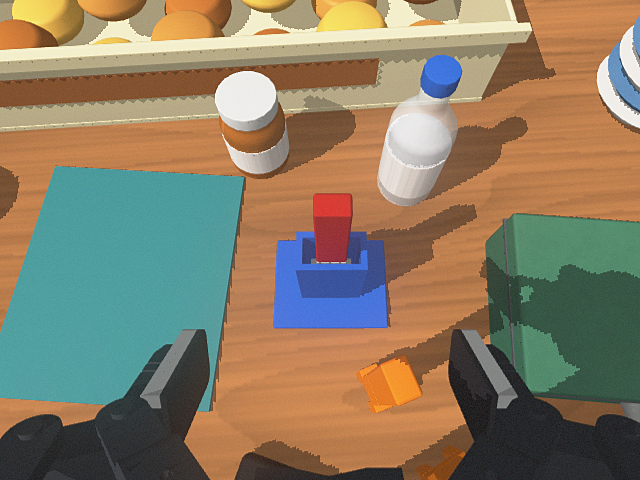

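This still view shows the key top at about (333,197) and the foot corners at about (277,241), (384,241), (388,327) and (274,327). The arm was still, so I'm re-measuring from it.

```bash
cat > m4.py <<'E'
import h
from h import *
w=np.load('w2.npz'); h.pose=lambda:(w['R'],w['p'],None)
C=h.camT('wrist'); im=cv2.imread('pics/w2.png')
hs=cv2.cvtColor(im,cv2.COLOR_BGR2HSV)
for n,lo,hi,box,z in [('foot',(105,120,60),(125,255,255),(265,230,395,335),6),('keytop',(0,150,190),(8,255,255),(305,185,360,270),181),('key',(0,150,60),(8,255,255),(305,185,360,270),181)]:
    x0,y0,x1,y1=box;m=cv2.inRange(hs[y0:y1,x0:x1],np.array(lo),np.array(hi));c=max(cv2.findContours(m,0,2)[0],key=cv2.contourArea)+[x0,y0]
    ap=cv2.approxPolyDP(cv2.convexHull(c),3,True)[:,0]; print(n,ap.tolist(),np.array([onz(C,p,z) for p in ap])[:,:2].round(1).tolist())
    P=np.array([onz(C,p,z) for p in c[:,0]])[:,:2].astype(np.float32); print('  ',cv2.minAreaRect(P))
for x in (-8,8):
  for y in (-12,12): print(proj(C,[557.5+x,-322+y,181]))
E
python3 m4.py
```

```text
foot [[382, 241], [386, 327], [274, 327], [278, 241], [297, 232], [365, 232]] [[599.1, -380.8], [511.8, -373.8], [520.2, -267.6], [607.4, -274.8], [615.8, -294.7], [610.3, -364.5]]
   ((564.5377197265625, -324.629638671875), (108.81563568115234, 97.4992446899414), 85.5249252319336)
keytop [[349, 195], [349, 216], [314, 216], [314, 194]] [[565.5, -335.0], [551.7, -333.6], [553.3, -312.9], [567.9, -313.9]]
   ((559.767333984375, -323.7923583984375), (22.193510055541992, 14.604866027832031), 85.55076599121094)
key [[349, 193], [349, 234], [316, 241], [314, 194]] [[566.9, -335.1], [540.2, -332.5], [537.3, -313.0], [567.9, -313.9]]
   ((552.2261352539062, -324.0086975097656), (23.52159881591797, 31.18979263305664), 86.16048431396484)
[[349.972 219.301]]
[[309.558 222.199]]
[[347.405 195.175]]
[[307.858 197.939]]
```

```bash
python3 -m crank '[[0,0,0,0.1,2.7,0.3,1],[0,0,0,0,2.7,0,1],[0,0,0,0,2.7,0,1],[0,0,0,0,2.4,0,1],[0,0,0,0,0,0,1],[0,0,0,0,0,0,1],[0,0,0,0,0,0,-1],[0,0,0,0,0,0,-1],[0,0,0,0,0,0,-1],[0,0,0,0,0,0,-1]]' 60
python3 - <<'E'
from h import *
R,p,s=pose();print(s['clock'],p,R[:,1],s['contact_force'],s['opening'])
cv2.imwrite('pics/w3.png',cams.grab_frame('wrist'));np.savez('w3.npz',R=R,p=p)
E
```

```text
clock: 3.58
eef_pos: [568.8, -330.4, 168.4]
tcp_rot: [-0.857, -0.02, -1.65]
contact_force: [0.6, -0.4, -0.5]
opening: 0.453
3.5833 [ 568.838 -330.387  168.369] [ 0.651 -0.067 -0.756] [ 0.601 -0.404 -0.549] 0.4533449141134981
```

View pics/w3.png

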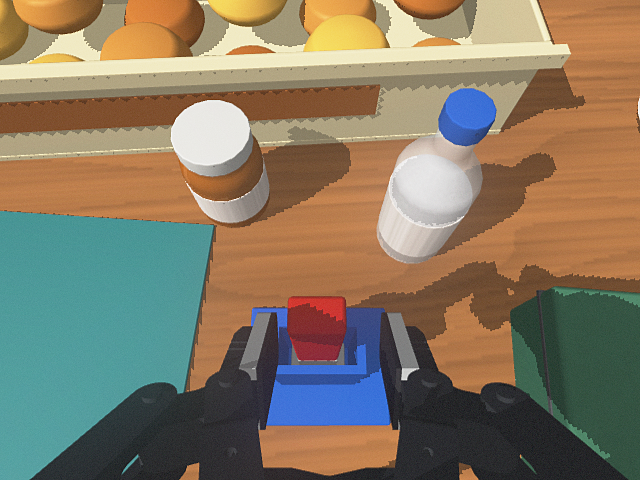

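Fingers are around the key but about 6 mm off to one side and 18 mm high, so I'm correcting before closing.

```bash
python3 -m crank '[[0,0,0,0,0,0,0.5],[0,0,0,-0.3,0,0,0.5],[0,0,0,-0.3,0.3,-0.9,0.5],[0,0,0,0,0.3,-1,0.5],[0,0,0,0,0,0,0.5],[0,0,0,0,0,0,0.5],[0,0,0,0,0,0,0.5],[0,0,0,0,0,0,0.5],[0,0,0,0,0,0,0.5],[0,0,0,0,0,0,0.5]]' 60
python3 d.py 560 -324 150 0.643 -0.049 -0.766 -0.076 -0.997 0
```

```text
clock: 4.47
eef_pos: [559.5, -324.6, 154.9]
tcp_rot: [-0.853, -0.023, -1.651]
contact_force: [0.5, 0.2, 0.5]
opening: 0.748
turn deg [-1.039  0.675  1.159] shift cm now-axes [-0.072  0.398 -0.285] after-turn axes [-0.06   0.405 -0.279]
t 4.4667 p [ 559.483 -324.566  154.893] ty [ 0.654 -0.07  -0.753] tx [-0.08  -0.997  0.023] q [-0.756  0.274  2.144  1.311  0.424 -0.271] F [0.483 0.207 0.464] op 0.7479090299067276
```

```bash
python3 -m crank '[[-1,0.7,1.2,0,0.3,-0.2,0.3],[0,0,0,0,0,0,-1],[0,0,0,0,0,0,-1],[0,0,0,0,0,0,-1],[0,0,0,0,0,0,-1],[0,0,0,0,0,0,-1],[0,0,0,0,0,0,-1],[0,0,0,0,0,0,-1],[0,0,0,0,0,0,-1],[0,0,0,0,0,0,-1]]' 70
python3 d.py 560 -324 150 0.643 -0.049 -0.766 -0.076 -0.997 0
```

```text
clock: 5.3
eef_pos: [560.4, -324.5, 152.4]
tcp_rot: [-0.868, -0.001, -1.646]
contact_force: [-0.0, 0.1, 0.4]
opening: 0.001
turn deg [-0.16   0.08   0.033] shift cm now-axes [-0.045  0.157 -0.192] after-turn axes [-0.045  0.158 -0.191]
t 5.3 p [ 560.411 -324.483  152.44 ] ty [ 0.644 -0.05  -0.763] tx [-0.075 -0.997  0.001] q [-0.761  0.283  2.126  1.244  0.446 -0.2  ] F [-0.048  0.147  0.358] op 0.001485879593976398
```

Shut to 0, so there is nothing between the pads. Looking.

```bash
python3 - <<'E'
from h import *
R,p,s=pose();np.savez('w4.npz',R=R,p=p)
im=cams.grab_frame('wrist');cv2.imwrite('pics/w4.png',im)
sd=cams.grab_frame('side');cv2.imwrite('pics/s4.png',sd);crop(sd,280,140,440,280,5,'s4c.png')
E
```

```text
(no output)
```

View pics/w4.png

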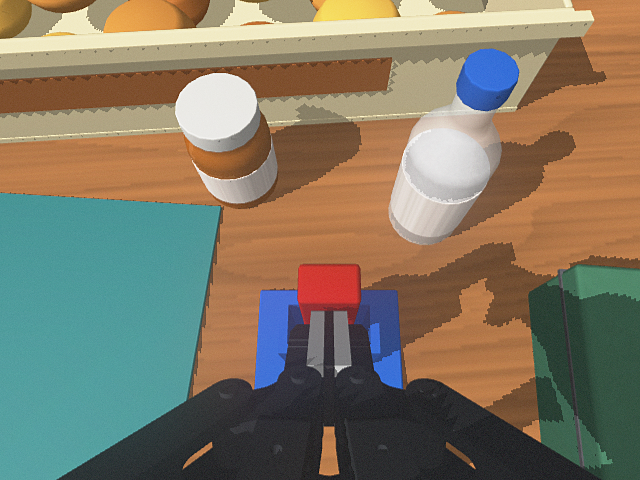

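View pics/s4.png

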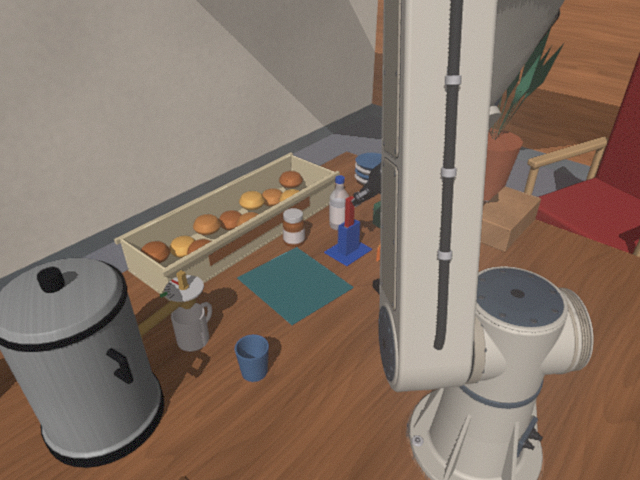

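```bash
python3 - <<'E'
from h import *
im=cv2.imread('pics/w4.png');crop(im,270,250,390,350,6,'w4c.png')
b=cv2.imread('pics/s4.png');crop(b,310,160,410,270,5,'s4d.png')
import h
w=np.load('w4.npz');h.pose=lambda:(w['R'],w['p'],None);C=h.camT('wrist')
T=lambda v:w['p']+w['R']@np.array(v)
print('tip',proj(C,[T([0,11,0]),T([0,11,11]),T([0,11,-11]),T([0,-2,11])]),T([0,11,0]))
for z in(181,150,98): print(z,proj(C,[[568,-324,z],[552,-324,z],[560,-324,z]]).tolist())
E
```

```text
tip [[328.837 290.421]
 [328.84  268.294]
 [328.834 311.745]
 [328.866 279.995]] [ 567.497 -325.029  144.045]
181 [[326.2319393299134, 264.0970400124282], [329.44656413814846, 305.4703538174088], [327.8101275768032, 284.4088591132558]]
150 [[326.4873118344751, 286.0521678890545], [329.205647086665, 321.61900848296756], [327.8256554952278, 303.56312633449136]]
98 [[326.7766758784134, 310.92964872226946], [328.9358933215899, 339.7005862297782], [327.8431474197458, 325.14006841213217]]
```

View pics/w4c.png

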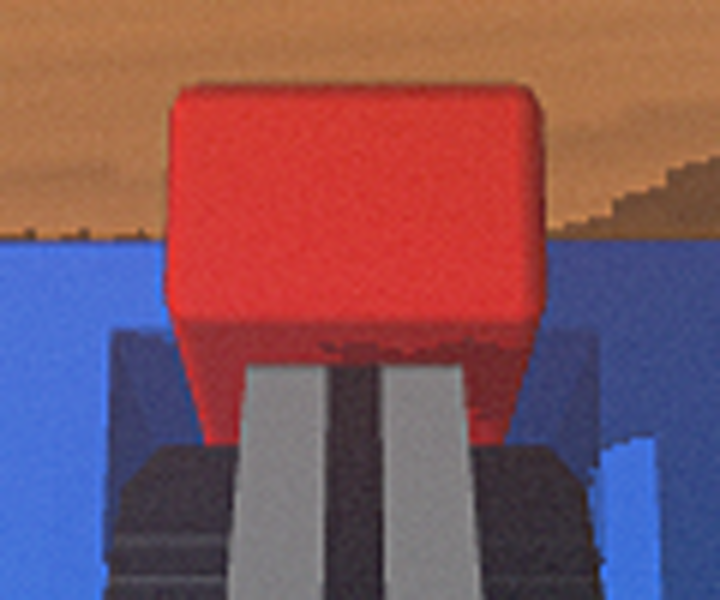

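View pics/s4d.png

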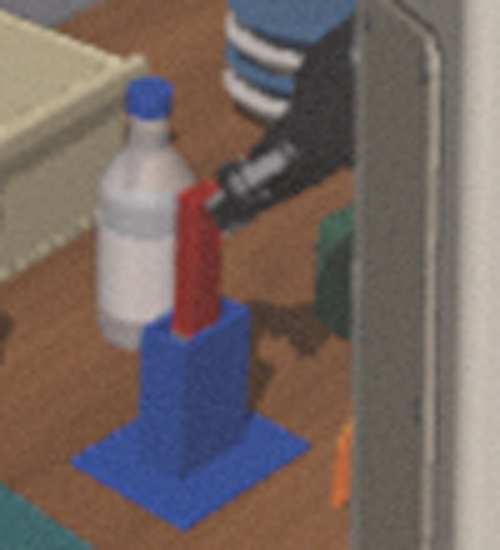

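```bash
python3 - <<'E'
import h
from h import *
CD=h.camT('side')
w=np.load('w4.npz');h.pose=lambda:(w['R'],w['p'],None);C=h.camT('wrist')
for sp in [(353,203),(353.5,206)]:
  x,e=tri([(C,(329,311)),(CD,sp)]);print(x,e,'tool',w['R'].T@(x-w['p']))
b=cv2.imread('pics/s4.png')
print('tip pred side',proj(CD,[w['p']+w['R']@np.array(v) for v in([0,11,0],[0,11,11],[0,11,-11],[0,0,0])]))
print('key side',proj(CD,[[560,-324,181],[560,-324,150]]))
E
```

```text
[ 551.293 -324.858  167.16 ] [np.float64(1.8684372144621335), np.float64(1.8684372144622514)] tool [  1.08  -17.09    2.593]
[ 551.924 -325.846  157.365] [np.float64(3.5269152617941453), np.float64(3.526915261794122)] tool [ 2.005 -9.159 -3.2  ]
tip pred side [[347.42  207.999]
 [345.242 204.677]
 [349.599 211.324]
 [349.423 206.363]]
key side [[349.763 197.496]
 [349.406 207.243]]
```

```bash
python3 - <<'E'
import h
from h import *
CD=h.camT('side')
w=np.load('w4.npz');h.pose=lambda:(w['R'],w['p'],None);C=h.camT('wrist')
b=cv2.resize(cv2.imread('pics/s4.png')[170:230,320:400],None,fx=8,fy=8,interpolation=cv2.INTER_CUBIC)
for y,c in((11,(0,255,0)),(-10,(0,255,255)),(-28,(255,0,255))):
  for z in (-11,0,11):
    q=proj(CD,[w['p']+w['R']@np.array([0,y,z])])[0]; cv2.circle(b,tuple(int(v) for v in (q-[320,170])*8+4),4,c,-1)
cv2.imwrite('pics/s4e.png',b)
E
```

```text
(no output)
```

View pics/s4e.png

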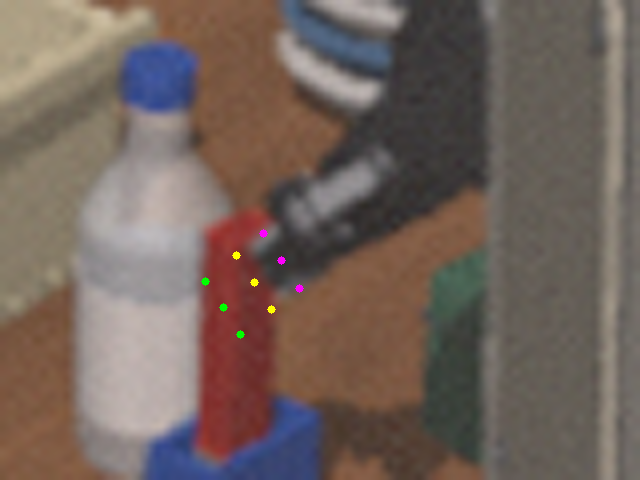

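The fingertips really end about 26 mm behind the reported TCP (checked in both side and wrist views), not 11 mm ahead. I'll treat the tips as y ≈ -26 mm in tool coordinates and go deeper.

```bash
python3 -m crank '[[0,0,0,0,0,0,1],[0,0,0,0,0,0,1],[0,0,0,0,0,0,1],[0,0,0,0,0,0,1],[0,0,0,0,0,0,1],[0,0,0,0,0,0,1],[0,0,0,0,1.3,0,1],[0,0,0,0,1.3,0,1],[0,0,0,0,1.2,-0.2,1],[0,0,0,0,0,0,1]]' 70
python3 d.py 585.7 -326 119.4 0.643 -0.049 -0.766 -0.076 -0.997 0
```

```text
clock: 6.23
eef_pos: [584.4, -327.2, 122.4]
tcp_rot: [-0.867, -0.003, -1.647]
contact_force: [0.0, -1.0, 0.1]
opening: 0.999
turn deg [-0.254  0.107  0.142] shift cm now-axes [-0.134  0.303 -0.099] after-turn axes [-0.133  0.304 -0.098]
t 6.2333 p [ 584.393 -327.233  122.353] ty [ 0.645 -0.052 -0.762] tx [-0.076 -0.997  0.003] q [-0.729  0.362  2.105  1.387  0.41  -0.329] F [ 0.025 -0.993  0.102] op 0.99942047790294
```

```bash
python3 -m crank '[[0,0,0,-0.1,0.3,-0.1,1],[0,0,0,0,0,0,-1],[0,0,0,0,0,0,-1],[0,0,0,0,0,0,-1],[0,0,0,0,0,0,-1],[0,0,0,0,0,0,-1],[0,0,0,0,0,0,-1],[0,0,0,0,0,0,-1],[0,0,0,0,0,0,-1],[0,0,0,0,0,0,-1]]' 70
python3 - <<'E'
from h import *
R,p,s=pose();np.savez('w5.npz',R=R,p=p)
im=cams.grab_frame('wrist');cv2.imwrite('pics/w5.png',im)
E
```

```text
clock: 7.07
eef_pos: [584.8, -326.4, 121.1]
tcp_rot: [-0.866, -0.004, -1.647]
contact_force: [0.3, 0.5, -1.1]
opening: 0.271
```

View pics/w5.png

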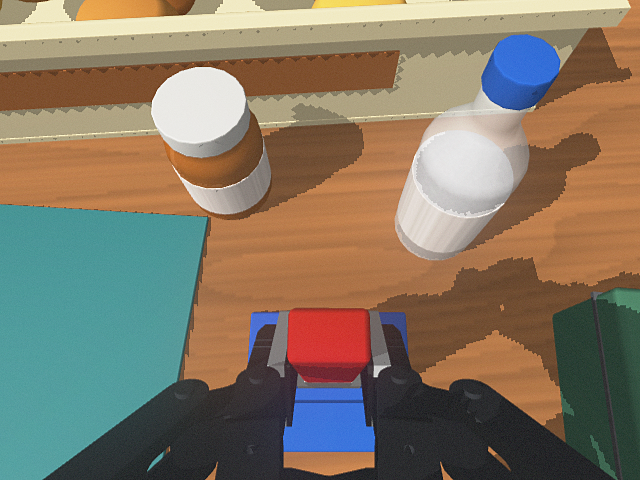

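Gripped: opening 0.271, about 23 mm. Lifting straight up.

```bash
python3 -m crank '[[0,0,0,0,-0.8,0.65,-1],[0,0,0,0,-1.5,1.3,-1],[0,0,0,0,-1.5,1.3,-1],[0,0,0,0,-1.5,1.3,-1],[0,0,0,0,-1.5,1.3,-1],[0,0,0,0,-1.5,1.3,-1],[0,0,0,0,-1.5,1.3,-1],[0,0,0,0,-1.5,1.3,-1],[0,0,0,0,-1.5,1.3,-1],[0,0,0,0,0,0,-1]]' 70
python3 d.py 620 -118 260 -0.766 0 -0.643 0 -1 0
python3 - <<'E'
from h import *
im=cams.grab_frame('scene');crop(im,150,150,350,350,3,'sc6.png')
E
```

```text
clock: 7.95
eef_pos: [584.0, -324.6, 293.5]
tcp_rot: [-0.875, 0.0, -1.649]
contact_force: [0.6, -0.2, -0.3]
opening: 0.268
turn deg [-89.808  -4.938  -0.463] shift cm now-axes [-20.88    3.847  -0.64 ] after-turn axes [-20.664  -0.597   4.881]
t 7.95 p [ 584.05  -324.644  293.543] ty [ 0.639 -0.05  -0.768] tx [-0.078 -0.997 -0.   ] q [-0.724  0.098  1.962  0.723  0.623  0.425] F [ 0.612 -0.164 -0.283] op 0.26780284424740347
```

View pics/sc6.png

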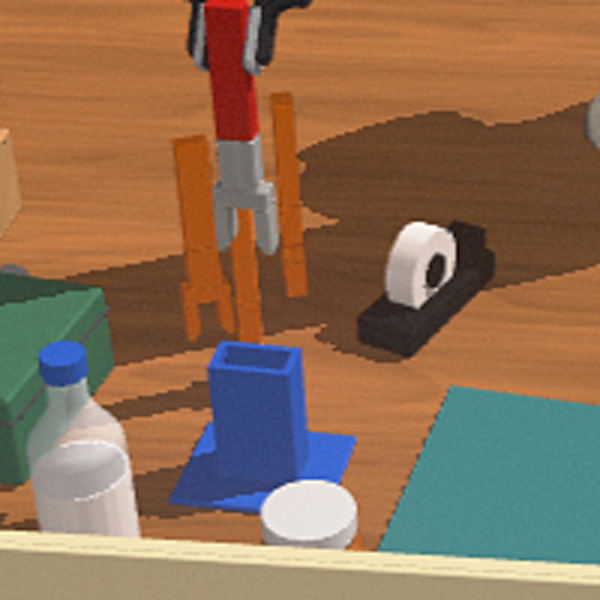

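Key out of the holder, hanging vertically. Now carrying it to the mat and turning it level.

```bash
python3 -m crank '[[0,0,0,-2,0,0,-1],[-5,0,0,-2,0,0,-1],[-7,0,0,-2,0,0,-1],[-7,0,0,-2,0,0,-1],[-7,0,0,-2,0,0,-1],[-7,0,0,-2,0,0,-1],[-7,0,0,-2,0,0,-1],[-7,0,0,-2,0,0,-1],[-7,0,0,-2,0,0,-1],[-7,0,0,-2,0,0,-1]]'
python3 d.py 606 -120 220 -0.766 0 -0.643 0 -1 0
```

```text
clock: 8.83
eef_pos: [588.9, -124.3, 280.8]
tcp_rot: [-1.917, 0.008, -1.648]
contact_force: [0.5, -0.4, -1.5]
opening: 0.267
turn deg [-30.137  -3.431  -2.946] shift cm now-axes [-0.512  5.152  3.64 ] after-turn axes [-0.428  2.596  5.756]
t 8.8333 p [ 588.878 -124.282  280.773] ty [-0.338  0.034 -0.941] tx [-0.078 -0.997 -0.008] q [-0.191  0.474  1.334 -0.031  1.679  1.458] F [ 0.548 -0.353 -1.493] op 0.2673666626406423
```

```bash
python3 -m crank '[[-6,0,0,0,0,0,-1],[-6,0,-1,0,0,0,-1],[-6,0,-1,0,0,0,-1],[-6,0,-1,0,0,0,-1],[-6,0,0,0,0,0,-1],[0,0,0,0,0,0,-1],[0,0,0,0,0,0,-1],[0,0,0,0,0,0,-1],[0,0,0,0,0,0,-1],[0,0,0,0,0,0,-1]]'
python3 d.py 606 -120 220 -0.766 0 -0.643 0 -1 0
python3 - <<'E'
from h import *
cv2.imwrite('pics/sc7.png',cams.grab_frame('scene'));cv2.imwrite('pics/sd7.png',cams.grab_frame('side'))
a=cv2.imread('pics/sc7.png');b=cv2.imread('pics/sd7.png')
cv2.imwrite('pics/c7.png',np.hstack([cv2.resize(a[150:350,230:430],None,fx=2,fy=3),cv2.resize(b[120:320,200:400],None,fx=2,fy=3)]))
E
```

```text
clock: 9.67
eef_pos: [589.3, -113.3, 260.9]
tcp_rot: [-2.487, -0.011, -1.601]
contact_force: [0.1, -0.0, -1.0]
opening: 0.271
turn deg [ 2.506 -1.563 -0.969] shift cm now-axes [0.571 1.156 4.28 ] after-turn axes [0.666 1.352 4.208]
t 9.6667 p [ 589.298 -113.343  260.926] ty [-0.793  0.018 -0.609] tx [-0.03  -0.999  0.011] q [-0.137  0.849  0.983 -0.114  2.219  1.445] F [ 0.098 -0.004 -0.999] op 0.2712250568939156
```

View pics/c7.png

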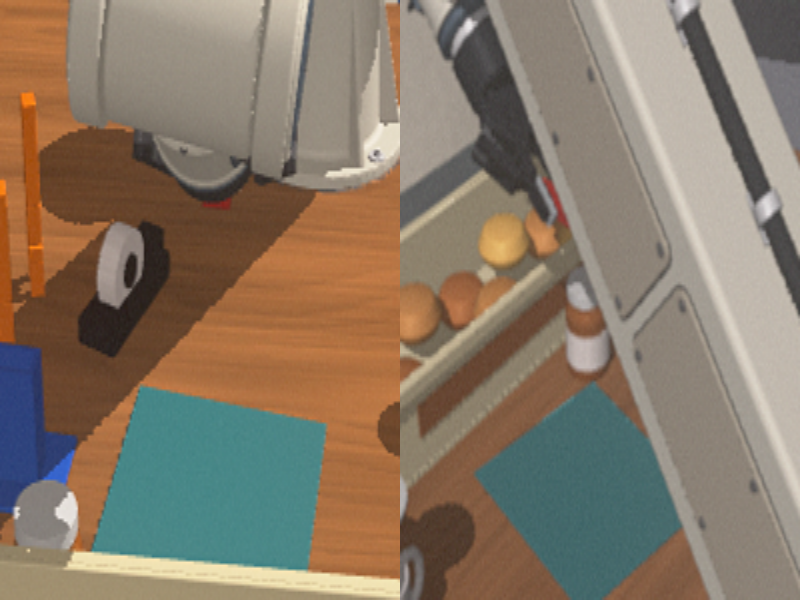

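The wrist camera would come low over the tray at this tilt. I'll bring the tool nearly upright instead and let the key pivot in the grip against the mat.

```bash
python3 -m crank '[[7,0,0,0,0,0,-1],[7,0,0,0,0,0,-1],[7,0,0,0,0,0,-1],[7,0,0,0,0,0,-1],[7,0,0,0,0,0,-1],[7,0,0,0,0,0,-1],[0,0,0,0,3,0,-1],[0,0,0,0,3,0,-1],[0,0,0,0,3,0,-1],[0,0,0,0,0,0,-1]]'
python3 d.py 573 -120 85 -0.174 0 -0.985 0 -1 0
```

```text
clock: 10.6
eef_pos: [577.0, -115.8, 185.4]
tcp_rot: [-1.708, -0.015, -1.605]
contact_force: [-0.8, 1.2, -3.0]
opening: 0.265
turn deg [-2.128 -2.077  0.52 ] shift cm now-axes [ 0.292 10.001  0.995] after-turn axes [0.425 9.954 1.353]
t 10.6 p [ 576.992 -115.753  185.374] ty [-0.137 -0.01  -0.99 ] tx [-0.034 -0.999  0.015] q [-0.179  0.395  1.629 -0.036  1.252  1.44 ] F [-0.755  1.248 -3.042] op 0.2652008637490456
```

```bash
python3 -m crank '[[-2,0,0.5,0,3,0.4,-1],[0,0,0,0.3,3,0.4,-1],[0,0,0,0,3,0.3,-1],[0,0,0,0,0,0,-1],[0,0,0,0,0,0,-1],[0,0,0,0,0,0,-1],[0,0,0,0,0,0,-1],[0,0,0,0,0,0,-1],[0,0,0,0,0,0,-1],[0,0,0,0,0,0,-1]]'
python3 d.py 573 -120 85 -0.174 0 -0.985 0 -1 0
python3 - <<'E'
from h import *
R,p,s=pose();np.savez('w8.npz',R=R,p=p)
cv2.imwrite('pics/w8.png',cams.grab_frame('wrist'));crop(cams.grab_frame('scene'),230,200,430,350,4,'sc8.png')
E
```

```text
clock: 11.43
eef_pos: [584.2, -121.9, 114.9]
tcp_rot: [-1.717, -0.01, -1.608]
contact_force: [-0.1, -0.0, -0.5]
opening: 0.266
turn deg [-1.651 -2.178  0.202] shift cm now-axes [-0.174  3.117 -0.683] after-turn axes [-0.187  3.136 -0.586]
t 11.4333 p [ 584.221 -121.872  114.86 ] ty [-0.146 -0.004 -0.989] tx [-0.037 -0.999  0.01 ] q [-0.189  0.487  1.658 -0.034  1.14   1.436] F [-0.136 -0.031 -0.506] op 0.26637238564323057
```

View pics/w8.png

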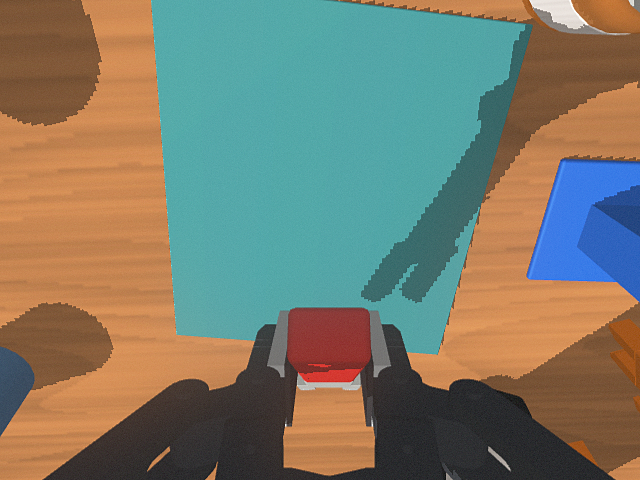

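View pics/sc8.png

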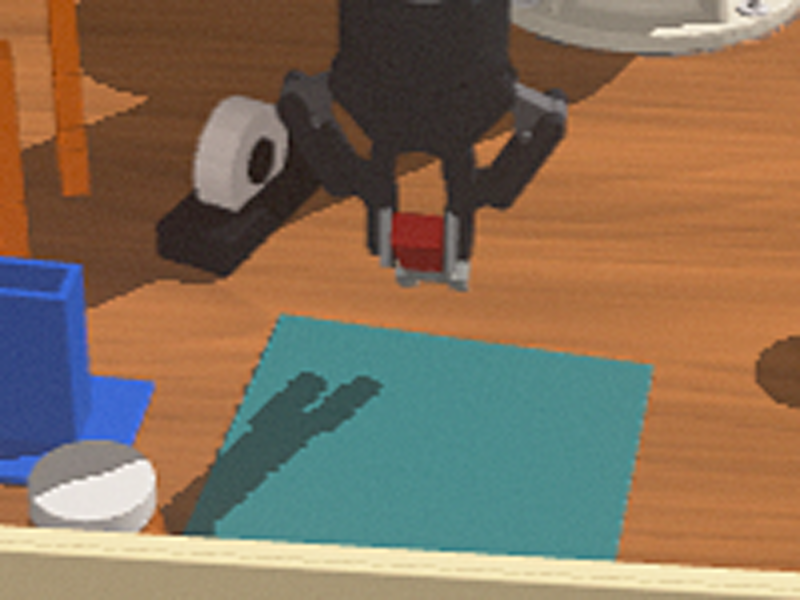

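```bash
python3 -m crank '[[0,0,0,0,1.5,0.55,-1],[0,0,0,0,1.5,0.55,-1],[0,0,0,0,1.5,0.55,-1],[0,0,0,0,0.8,0.8,-1],[0,0,0,0,0.8,0.8,-1],[0,0,0,0,0.9,0.7,-1],[0,0,0,0,0.9,0.7,-1],[0,0,0,0,0,0,-1],[0,0,0,0,0,0,-1],[0,0,0,0,0,0,-1]]' 25
python3 d.py 615 -120 -20 -0.146 0 -0.989 0 -1 0
python3 - <<'E'
from h import *
R,p,s=pose();np.savez('w9.npz',R=R,p=p)
cv2.imwrite('pics/w9.png',cams.grab_frame('wrist'));crop(cams.grab_frame('side'),200,160,400,310,4,'sd9.png')
E
```

```text
clock: 12.37
eef_pos: [627.3, -124.6, 20.0]
tcp_rot: [-1.71, -0.01, -1.607]
contact_force: [2.5, -1.0, 5.8]
opening: 0.268
turn deg [-0.421 -2.153  0.292] shift cm now-axes [-0.455  4.127 -0.677] after-turn axes [-0.458  4.135 -0.63 ]
t 12.3667 p [ 627.268 -124.58    19.983] ty [-0.139 -0.005 -0.99 ] tx [-0.036 -0.999  0.01 ] q [-0.181  0.655  1.608 -0.036  1.015  1.448] F [ 2.511 -0.95   5.757] op 0.26842930510683805
```

View pics/w9.png

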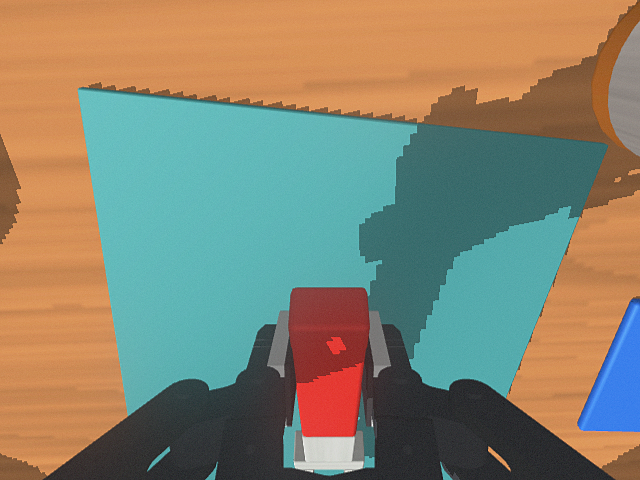

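View pics/sd9.png

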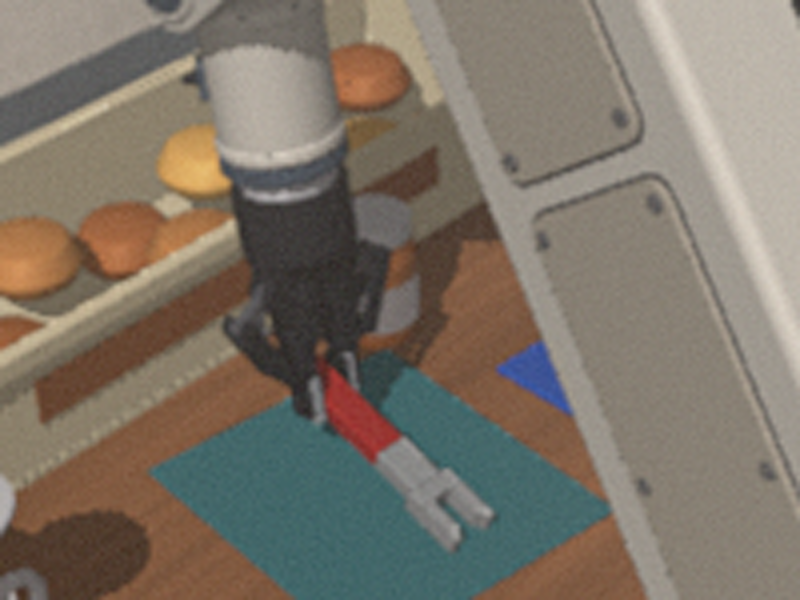

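```bash
python3 -m crank '[[0,0,0,0,1,0.35,-1],[0,0,0,0,1,0.3,-1],[0,0,0,0,0.8,0.2,-1],[0,0,0,0,0.4,0.1,-1],[0,0,0,0,0,0,-1],[0,0,0,0,0,0,-1],[0,0,0,0,0,0,-1],[0,0,0,0,0,0,-1],[0,0,0,0,0,0,-1],[0,0,0,0,0,0,-1]]' 25
python3 d.py 625 -120 -17 -0.146 0 -0.989 0 -1 0
python3 - <<'E'
from h import *
crop(cams.grab_frame('side'),200,160,400,310,4,'sd10.png')
E
```

```text
clock: 13.3
eef_pos: [635.1, -125.5, -12.5]
tcp_rot: [-1.705, -0.011, -1.607]
contact_force: [3.2, 0.6, 3.1]
opening: 0.269
turn deg [-0.705 -2.161  0.333] shift cm now-axes [-0.522  0.574 -0.958] after-turn axes [-0.555  0.589 -0.931]
t 13.3 p [ 635.067 -125.547  -12.532] ty [-0.134 -0.006 -0.991] tx [-0.037 -0.999  0.011] q [-0.18   0.705  1.601 -0.036  0.967  1.45 ] F [3.152 0.577 3.067] op 0.26918658885640145
```

View pics/sd10.png

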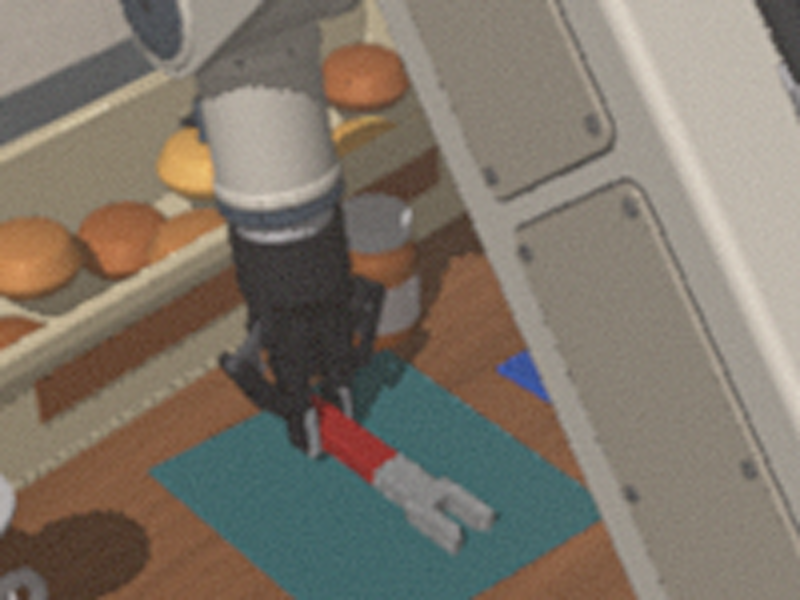

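```bash
python3 -m crank '[[0,0,0,0,0.5,0,-1],[0,0,0,0,0.4,0,-1],[0,0,0,0,0,0,-1],[0,0,0,0,0,0,1],[0,0,0,0,0,0,1],[0,0,0,0,0,0,1],[0,0,0,0,0,0,1],[0,0,0,0,0,0,1],[0,0,0,0,0,0,1],[0,0,0,0,0,0,1]]' 25
python3 d.py 625 -120 -17 -0.146 0 -0.989 0 -1 0
python3 -m crank '[[0,0,0,0,-1,0,1],[0,0,0,0,-3,0,1],[0,0,0,0,-4,0,1],[0,0,0,0,-4,0,1],[0,0,0,0,-4,0,1],[4,0,0,0,-4,0,1],[4,0,0,0,-2,0,1],[0,0,0,0,0,-3,1],[0,0,0,0,0,-3,1],[0,0,0,0,0,0,1]]'
python3 - <<'E'
from h import *
R,p,s=pose();np.savez('w11.npz',R=R,p=p);print(p,R[:,1])
cv2.imwrite('pics/w11.png',cams.grab_frame('wrist'))
E
```

```text
clock: 14.18
eef_pos: [630.5, -125.2, -23.2]
tcp_rot: [-1.71, -0.01, -1.607]
contact_force: [0.4, 0.3, 0.6]
opening: 0.999
turn deg [-0.395 -2.165  0.283] shift cm now-axes [-0.489 -0.544 -0.647] after-turn axes [-0.516 -0.537 -0.632]
t 14.1833 p [ 630.468 -125.161  -23.233] ty [-0.139 -0.005 -0.99 ] tx [-0.037 -0.999  0.01 ] q [-0.181  0.717  1.61  -0.037  0.952  1.451] F [0.368 0.319 0.577] op 0.9994460930143138
clock: 15.02
eef_pos: [601.0, -121.4, 211.2]
tcp_rot: [-1.562, -0.011, -1.607]
contact_force: [0.5, 0.0, -0.0]
opening: 1.002
[ 600.998 -121.37   211.166] [ 0.009 -0.011 -1.   ]
```

View pics/w11.png

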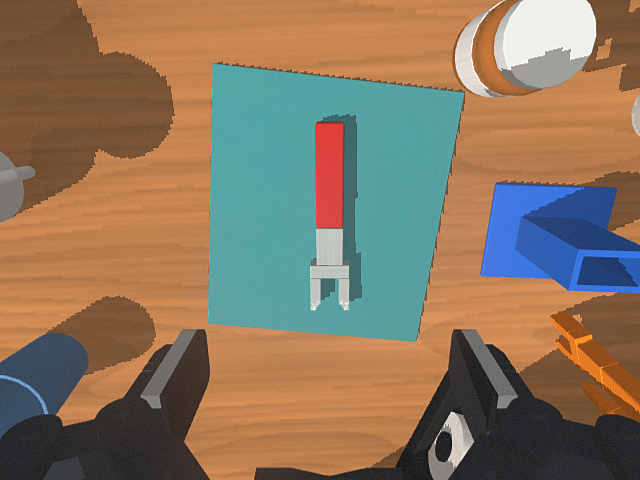

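The key lies flat on the mat, jaw toward the robot (handle end (329,123), jaw end (329,309)), released, so step 1 should be met. Now going to look at the dial.

```bash
python3 -m crank '[[0,0,0,-3.2,-1.2,0.5,1],[0,0,0,-3.2,-1.2,0.5,1],[0,0,0,-3.2,-1.2,0.5,1],[0,0,0,-3.2,-1.2,0.5,1],[0,0,0,-3.2,-1.2,0.5,1],[0,0,0,-3.2,-1.2,0.5,1],[0,0,0,-3.2,-1.2,0.5,1],[0,0,0,-1.6,-0.5,0,1],[0,0,0,0,0,0,1],[0,0,0,0,0,0,1]]'
python3 - <<'E'
from h import *
R,p,s=pose();np.savez('w12.npz',R=R,p=p);print(s['clock'],p,R[:,1],s['qvel'])
cv2.imwrite('pics/w12.png',cams.grab_frame('wrist'))
E
```

```text
clock: 15.9
eef_pos: [654.6, 130.2, 306.1]
tcp_rot: [-1.554, -0.009, -1.61]
contact_force: [0.2, -0.9, -0.4]
opening: 1.0
15.9 [654.579 130.242 306.054] [ 0.017 -0.01  -1.   ] [ 0.029  0.013 -0.029  0.007  0.011  0.011]
```

View pics/w12.png

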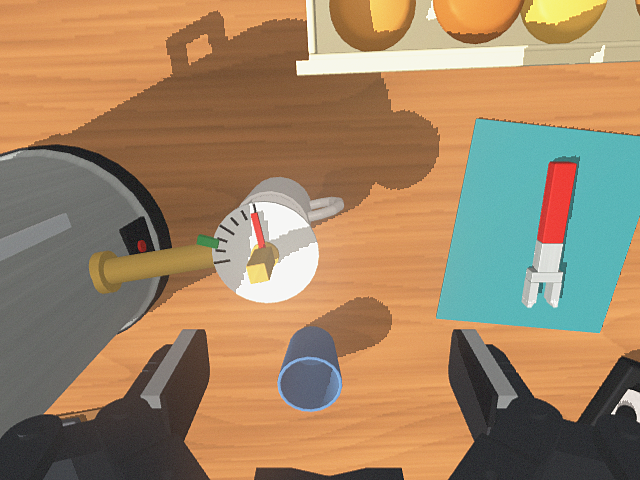

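This view shows the spindle top at about (259,271), the red pointer tip at (254,212), the green tab at (207,241) and the key on the mat at right.

```bash
python3 - <<'E'
import h
from h import *
im=cv2.imread('pics/w12.png');crop(im,190,180,340,310,5,'w12c.png')
E
cat > m12.py <<'E'
import h,sys
from h import *
def ana(img,npz,boxp,boxm,boxd,sp=(625,179)):
    w=np.load(npz); h.pose=lambda:(w['R'],w['p'],None); C=h.camT('wrist'); hs=cv2.cvtColor(cv2.imread(img),cv2.COLOR_BGR2HSV)
    def blob(lo,hi,box):
        x0,y0,x1,y1=box; m=cv2.inRange(hs[y0:y1,x0:x1],np.array(lo),np.array(hi)); c=max(cv2.findContours(m,0,2)[0],key=cv2.contourArea)
        return c.astype(np.float32)+[x0,y0], m
    def cen(c): M=cv2.moments(c.astype(np.float32)); return np.array([M['m10'],M['m01']])/M['m00']
    pc,_=blob((0,150,80),(8,255,255),boxp); mc,_=blob((50,100,30),(85,255,255),boxm)
    # dial disc: hull of white+others
    P=np.array([onz(C,q[0],161) for q in pc]); vx=cv2.fitLine(P[:,:2].astype(np.float32),2,0,.01,.01).ravel()
    print('pointer line',vx,'ang',np.degrees(np.arctan2(vx[1],vx[0])), 'extent',P.min(0),P.max(0))
    mk=onz(C,cen(mc),158); print('mark cen px',cen(mc),mk)
    return C,mk,P
if __name__=='__main__':
    C,mk,P=ana('pics/w12.png','w12.npz',(240,200,275,255),(190,230,222,250),None)
    # dial edge ellipse: white mask
    im=cv2.imread('pics/w12.png');hs=cv2.cvtColor(im,cv2.COLOR_BGR2HSV)
    x0,y0,x1,y1=205,195,325,310
    m=cv2.inRange(hs[y0:y1,x0:x1],np.array((0,0,225)),np.array((180,40,255)));c=max(cv2.findContours(m,0,2)[0],key=cv2.contourArea)+[x0,y0]
    hp=cv2.convexHull(c)[:,0];Q=np.array([onz(C,q,159) for q in hp])[:,:2].astype(np.float32)
    print('dial circ',cv2.minEnclosingCircle(Q))
    for q in [(251,262),(270,263),(268,282),(248,281)]: print(onz(C,q,200))
    for n,q,z in [('handle end',(561,160),20),('jaw end',(539,305),20)]: print(n,onz(C,q,z))
    for q,z in [((100,272),135),((190,258),135)]: print('pipe',onz(C,q,z+11))
E
python3 m12.py
```

```text
pointer line [  0.991   0.133 647.543 183.805] ang 7.6205544 extent [633.76  179.795 161.   ] [660.998 187.844 161.   ]
mark cen px [207.085 241.108] [639.343 224.414 158.   ]
dial circ ((614.63134765625, 172.64825439453125), 39.19608688354492)
[635.949 183.548 200.   ]
[634.661 170.57  200.   ]
[620.578 173.128 200.   ]
[621.933 186.994 200.   ]
handle end [ 671.26 -119.93   20.  ]
jaw end [ 501.232 -116.235   20.   ]
pipe [612.685 319.691 146.   ]
pipe [621.784 243.855 146.   ]
```

View pics/w12c.png

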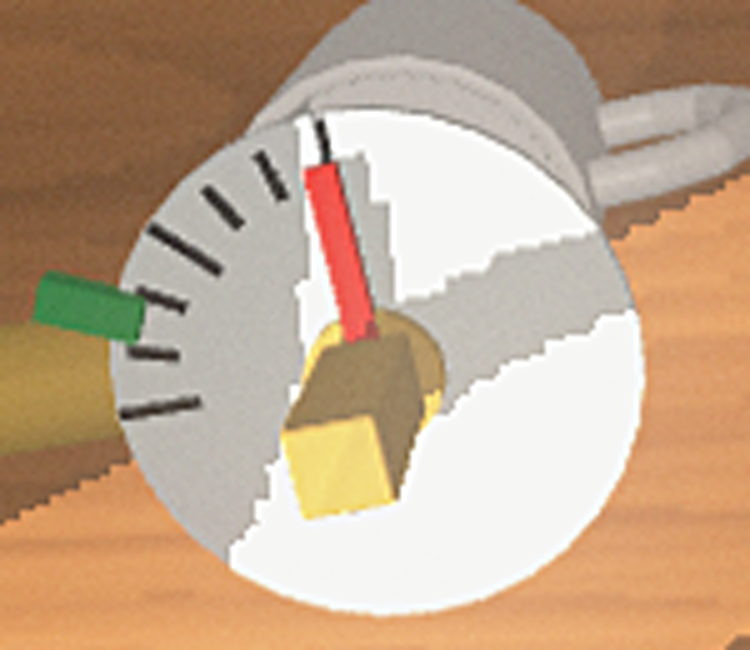

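```bash
python3 - <<'E'
import h
from h import *
w=np.load('w12.npz'); h.pose=lambda:(w['R'],w['p'],None); C=h.camT('wrist')
o=np.array([190,180])
P=np.array([onz(C,np.array(q)/5+o,200) for q in [(283,432),(375,415),(400,498),(305,520)]]);print(P,P.mean(0))
for i in range(4): d=P[(i+1)%4]-P[i];print(np.linalg.norm(d),np.degrees(np.arctan2(d[1],d[0]))%90)
cd=onz(C,np.array((376,360))/5+o,159);print('dial c',cd)
for q in [(88,307),(45,300),(135,315)]:
    m=onz(C,np.array(q)/5+o,159);print('mark',m,np.linalg.norm(m-cd),np.degrees(np.arctan2(*(m-cd)[[1,0]])))
a,b=[onz(C,np.array(q)/5+o,162) for q in [(362,330),(321,167)]];print('ptr',a,b,np.degrees(np.arctan2(*(b-a)[[1,0]])))
for q in [(160,405),(153,353),(160,300),(185,250),(223,207),(270,175),(322,140)]:
    m=onz(C,np.array(q)/5+o,159);print('tick',np.degrees(np.arctan2(*(m-cd)[[1,0]])))
hd,j=onz(C,(561,160),20),onz(C,(539,305),20);print('key yaw',np.degrees(np.arctan2(*(hd-j)[[1,0]])))
w=np.load('w11.npz');C=h.camT('wrist')
hd,j=onz(C,(329.5,123),20),onz(C,(329.5,309),20);print('key from w11',hd,j,np.linalg.norm(hd-j),np.degrees(np.arctan2(*(hd-j)[[1,0]])))
E
```

```text
[[632.849 186.886 200.   ]
 [634.807 174.005 200.   ]
 [622.328 171.585 200.   ]
 [619.576 185.124 200.   ]] [627.39 179.4  200.  ]
13.029744331437255 8.644565246614619
12.71207751433438 10.975136581106966
13.815974263840673 11.487507550456883
13.389189198731106 7.564887044680288
dial c [628.808 179.824 159.   ]
mark [639.396 223.743 159.   ] 45.178093292423874 76.445246248413
mark [640.812 230.25  159.   ] 51.834997818295925 76.60940389802954
mark [637.788 216.62  159.   ] 37.87628049633276 76.28507521079051
ptr [634.822 181.078 162.   ] [660.923 184.979 162.   ] 8.500142580463399
tick 99.9153050743509
tick 85.66720518014782
tick 70.96751954770981
tick 55.483993094202546
tick 39.563375249195985
tick 24.011702370998037
tick 8.235793922373093
key yaw -1.2451240548056781
key from w11 [ 667.374 -126.409   20.   ] [ 499.323 -120.472   20.   ] 168.15626868433304 -2.023340290181483
```

```bash
python3 -m crank '[[0,0,0,3.5,0,-0.2,1],[0,0,0,3.5,0,-0.2,1],[0,0,0,3.5,0,-0.2,1],[0,0,0,3.5,0,-0.2,1],[0,0,0,3.5,0,-0.2,1],[0,0,0,3.5,0,-0.2,1],[0,-5,0,2,0,0,1],[0,-7,0,0,0,0,1],[0,-7.1,0,0,0.5,0,1],[0,-7.1,0,0,0.5,0,1]]'
python3 -m crank '[[0,-7.1,0,0,0.5,0,1],[0,-7.1,0,0,0.5,0,1],[0,-7.1,0,0,0.5,0,1],[0,-7.1,0,0,0.5,0,1],[0,-7.1,0,0,0.5,0,1],[0,-7.1,0,0,0.5,0,1],[0,-7.1,0,0,0.5,0,1],[0,-7.1,0,0,0.5,0,1],[0,-7.1,0,0,0.5,0,1],[0,-7.1,0,0,0.5,0,1]]'
python3 d.py 630 -122 130 0 0 -1 0.035 1 0
```

```text
clock: 16.78
eef_pos: [628.0, -123.4, 292.7]
tcp_rot: [-1.568, -0.015, -1.15]
contact_force: [-0.5, 0.4, -0.6]
opening: 0.999
clock: 17.62
eef_pos: [620.2, -141.0, 234.9]
tcp_rot: [-1.585, 0.003, 0.102]
contact_force: [0.1, -0.1, -0.5]
opening: 1.002
turn deg [  0.542 -82.172  -0.746] shift cm now-axes [ 1.2   10.457  1.942] after-turn axes [ 1.934 10.488 -0.911]
t 17.6167 p [ 620.222 -141.008  234.879] ty [-0.002 -0.015 -1.   ] tx [ 0.995  0.101 -0.003] q [-0.217  0.345  1.58  -0.016  1.216 -0.314] F [ 0.087 -0.105 -0.457] op 1.00219867956209
```

```bash
python3 -m crank '[[0,-7.1,0,0,0,0,1],[0,-7.1,0,0,0,0,1],[0,-7.1,0,0,0,0,1],[0,-7.1,0,0,0,0,1],[0,-7.1,0,0,0,0,1],[0,-7.1,0,0,0,0,1],[0,-7.1,0,0,0,0,1],[0,-7.1,0,0,0,0,1],[0,-7.1,0,0,0,0,1],[0,-7.1,0,0,0,0,1]]'
python3 d.py 630 -122 150 0 0 -1 0.035 1 0
```

```text
clock: 18.45
eef_pos: [610.8, -155.9, 227.3]
tcp_rot: [-1.558, 0.018, 1.351]
contact_force: [-0.0, -0.3, -0.3]
opening: 1.001
turn deg [ -0.803 -10.567  -0.957] shift cm now-axes [ 3.862  7.644 -1.234] after-turn axes [ 3.452  7.727 -1.803]
t 18.45 p [ 610.776 -155.87   227.27 ] ty [-0.016 -0.015 -1.   ] tx [ 0.218  0.976 -0.018] q [-0.242  0.35   1.59  -0.019  1.214 -1.586] F [-0.001 -0.323 -0.26 ] op 1.0005586080926687
```

```bash
python3 -m crank '[[-0.8,-5.3,-1,0,0,0,1],[0,-5.3,0,0,0,0,1],[0,0,0,1.7,2.5,-0.9,1],[0,0,0,1.7,2.5,-0.9,1],[0,0,0,0,0,0,1],[0,0,0,0,0,0,1],[0,0,0,0,0,0,1],[0,0,0,0,0,0,1],[0,0,0,0,0,0,1],[0,0,0,0,0,0,1]]'
python3 - <<'E'
from h import *
R,p,s=pose();np.savez('w13.npz',R=R,p=p);print(s['clock'],p,R[:,1],R[:,0])
cv2.imwrite('pics/w13.png',cams.grab_frame('wrist'))
E
```

```text
clock: 19.28
eef_pos: [625.4, -135.0, 176.4]
tcp_rot: [-1.57, 0.002, 1.542]
contact_force: [0.2, -0.2, -0.5]
opening: 1.001
19.2833 [ 625.445 -135.034  176.36 ] [-0.001 -0.002 -1.   ] [ 0.029  1.    -0.002]
```

View pics/w13.png

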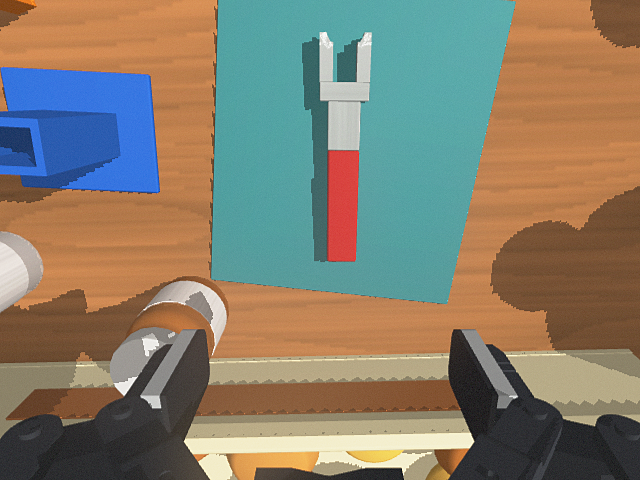

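```bash
python3 - <<'E'
import h
from h import *
w=np.load('w13.npz'); h.pose=lambda:(w['R'],w['p'],None); C=h.camT('wrist')
hs=cv2.cvtColor(cv2.imread('pics/w13.png'),cv2.COLOR_BGR2HSV)
m=cv2.inRange(hs,np.array((0,150,150)),np.array((8,255,255)));m[:140]=0;m[270:]=0;m[:,:310]=0;m[:,380:]=0
c=max(cv2.findContours(m,0,2)[0],key=cv2.contourArea);P=np.array([onz(C,q[0],20) for q in c])[:,:2].astype(np.float32);print(cv2.minAreaRect(P))
hd,j=onz(C,(342,261),20),onz(C,(346,36),20);print(hd,j,np.linalg.norm(hd-j),np.degrees(np.arctan2(*(hd-j)[[1,0]])))
E
python3 d.py 634 -123 60 0 0 -1 0.035 1 0
```

```text
((622.3150634765625, -124.3021240234375), (22.763423919677734, 87.32207489013672), 88.32080078125)
[ 666.815 -125.571   20.   ] [ 500.931 -119.734   20.   ] 165.98679418815732 -2.015452217913703
turn deg [-0.028  0.37  -0.152] shift cm now-axes [ 1.259 11.649 -0.813] after-turn axes [ 1.233 11.653 -0.8  ]
t 19.3333 p [ 625.577 -135.046  176.532] ty [-0.001 -0.003 -1.   ] tx [ 0.029  1.    -0.003] q [-0.213  0.404  1.628 -0.003  1.11  -1.754] F [-0.638 -0.005  0.764] op 1.0012339588359733
```

```bash
python3 -m crank '[[0,0,0,0.5,2.5,-0.3,1],[0,0,0,0.5,3,-0.3,1],[0,0,0,0,3,0,1],[0,0,0,0,3,0,1],[0,0,0,0,2.5,0,1],[0,0,0,0,1.5,0,1],[0,0,0,0,0,0,1],[0,0,0,0,0,0,1],[0,0,0,0,0,0,1],[0,0,0,0,0,0,1]]'
python3 d.py 632 -124.4 -20 0 0 -1 0.035 1 0
```

```text
clock: 20.17
eef_pos: [639.4, -128.9, 25.5]
tcp_rot: [-1.587, 0.006, 1.54]
contact_force: [-0.2, -0.0, 0.5]
opening: 1.002
turn deg [ 0.908  0.259 -0.333] shift cm now-axes [0.451 4.534 0.828] after-turn axes [0.421 4.549 0.758]
t 20.1667 p [ 639.431 -128.869   25.493] ty [ 0.016 -0.006 -1.   ] tx [ 0.031  1.    -0.006] q [-0.199  0.591  1.709 -0.004  0.825 -1.737] F [-0.219 -0.05   0.526] op 1.0018194600873602
```

```bash
python3 -m crank '[[0.9,0.3,-0.3,0.4,1,0.8,1],[0,0,0,0,1.5,0,1],[0,0,0,0,1.2,0,1],[0,0,0,0,0.7,0,1],[0,0,0,0,0,0,1],[0,0,0,0,0,0,1],[0,0,0,0,0,0,1],[0,0,0,0,0,0,1],[0,0,0,0,0,0,1],[0,0,0,0,0,0,1]]'
python3 d.py 632 -124.4 -20 0 0 -1 0.035 1 0
```

```text
clock: 21.0
eef_pos: [634.8, -124.7, -15.1]
tcp_rot: [-1.578, 0.001, 1.534]
contact_force: [-0.3, 0.0, 0.5]
opening: 1.005
turn deg [ 0.391 -0.124 -0.056] shift cm now-axes [0.025 0.492 0.285] after-turn axes [0.025 0.494 0.281]
t 21.0 p [ 634.801 -124.748  -15.057] ty [ 0.007 -0.001 -1.   ] tx [ 0.037  0.999 -0.001] q [-0.196  0.646  1.725  0.     0.764 -1.73 ] F [-0.308  0.042  0.473] op 1.00462472615266
```

```bash
python3 -m crank '[[0.4,0,0,0,0.5,0.2,1],[0,0,0,0,0,0,1],[0,0,0,0,0,0,-1],[0,0,0,0,0,0,-1],[0,0,0,0,0,0,-1],[0,0,0,0,0,0,-1],[0,0,0,0,0,0,-1],[0,0,0,0,0,0,-1],[0,0,0,0,0,0,-1],[0,0,0,0,0,0,-1]]' 100
python3 d.py 632 -124.4 -20 0 0 -1 0.035 1 0
python3 - <<'E'
from h import *
R,p,s=pose();np.savez('w14.npz',R=R,p=p)
cv2.imwrite('pics/w14.png',cams.grab_frame('wrist'))
E
```

```text
clock: 21.83
eef_pos: [633.4, -124.9, -19.2]
tcp_rot: [-1.572, 0.001, 1.534]
contact_force: [0.7, -0.2, -0.8]
opening: 0.252
turn deg [ 0.044 -0.127 -0.071] shift cm now-axes [0.041 0.08  0.141] after-turn axes [0.041 0.08  0.141]
t 21.8333 p [ 633.395 -124.864  -19.203] ty [ 0.001 -0.001 -1.   ] tx [ 0.037  0.999 -0.001] q [-0.196  0.653  1.724 -0.002  0.764 -1.729] F [ 0.731 -0.183 -0.806] op 0.2520623073461655
```

View pics/w14.png

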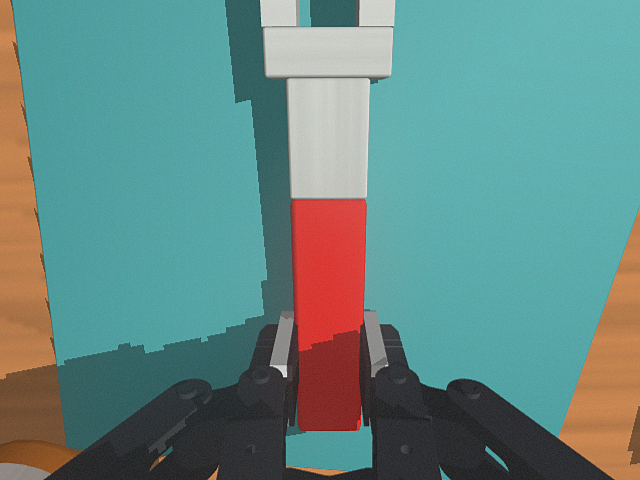

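Key held level (opening 0.252, about 24 mm wide). Lifting it, then turning the jaw to face the spindle.

```bash
python3 -m crank '[[0,0,0,0,-1,0,-1],[0,0,0,0,-2.5,0,-1],[0,0,0,0,-3.5,0,-1],[0,0,0,0,-3.5,0,-1],[0,0,0,0,-3.5,0,-1],[0,0,0,0,-3.5,0.5,-1],[0,0,0,0,-3.5,0.5,-1],[0,5,0,0,-2,0,-1],[0,7,0,0,-1,0,-1],[0,7,0,0,0,0,-1]]'
python3 -m crank '[[0,7.1,0,0,0,0,-1],[0,7.1,0,0,0,0,-1],[0,7.1,0,0,0,0,-1],[0,7.1,0,0,0,0,-1],[0,7.1,0,0,0,0,-1],[0,7.1,0,0,0,0,-1],[0,7.1,0,0,0,0,-1],[0,7.1,0,0,0,0,-1],[0,7.1,0,0,0,0,-1],[0,7.1,0,0,0,0,-1]]'
python3 d.py 466 0 220 0 0 -1 0.144 -0.99 0
```

```text
clock: 22.72
eef_pos: [620.1, -123.6, 235.9]
tcp_rot: [-1.568, 0.002, 1.195]
contact_force: [-0.2, -0.0, -1.4]
opening: 0.254
clock: 23.55
eef_pos: [618.3, -123.2, 245.7]
tcp_rot: [-1.572, -0.003, -0.056]
contact_force: [0.1, -0.2, -1.3]
opening: 0.251
turn deg [-0.04  78.54   0.204] shift cm now-axes [-15.902   2.508  11.464] after-turn axes [-14.389   2.573 -13.3  ]
t 23.55 p [ 618.33  -123.248  245.733] ty [ 0.003 -0.002 -1.   ] tx [ 0.998 -0.056  0.003] q [-0.198  0.327  1.581 -0.001  1.23  -0.142] F [ 0.053 -0.191 -1.341] op 0.2511046359654798
```

```bash
python3 -m crank '[[0,7.1,0,0,0,0,-1],[0,7.1,0,0,0,0,-1],[0,7.1,0,0,0,0,-1],[0,7.1,0,0,0,0,-1],[0,7.1,0,0,0,0,-1],[0,7.1,0,0,0,0,-1],[0,7.1,0,0,0,0,-1],[0,7.1,0,0,0,0,-1],[0,7.1,0,0,0,0,-1],[0,7.1,0,0,0,0,-1]]'
python3 d.py 466 156 220 0 0 -1 0.144 -0.99 0
```

```text
clock: 24.38
eef_pos: [614.5, -122.5, 251.3]
tcp_rot: [-1.569, -0.002, -1.306]
contact_force: [0.4, 0.1, -1.8]
opening: 0.252
turn deg [-0.091  6.918  0.127] shift cm now-axes [-30.78    3.048  -7.036] after-turn axes [-29.702   3.13  -10.687]
t 24.3833 p [ 614.508 -122.544  251.299] ty [ 0.002 -0.002 -1.   ] tx [ 0.262 -0.965  0.002] q [-0.198  0.317  1.583 -0.002  1.24   1.108] F [ 0.417  0.098 -1.773] op 0.2518581850128166
```

```bash
python3 -m crank '[[0,6.9,0,0,0,-1,-1],[0,0,0,-3.3,0.3,-1.1,-1],[0,0,0,-3.3,0.3,-1.1,-1],[0,0,0,-3.3,0.3,-1.1,-1],[0,0,0,-3.3,0.3,-1.1,-1],[0,0,0,-3.3,0.3,-1.1,-1],[0,0,0,-3.3,0.3,-1.1,-1],[0,0,0,-3.3,0.3,-1.1,-1],[0,0,0,-3.3,0.3,-1.1,-1],[0,0,0,0,0,0,-1]]'
python3 d.py 466 156 152 0 0 -1 0.144 -0.99 0
```

```text
clock: 25.22
eef_pos: [474.9, 131.8, 229.9]
tcp_rot: [-1.566, -0.003, -1.447]
contact_force: [0.5, -1.0, -2.0]
opening: 0.251
turn deg [-0.275 -1.192  0.16 ] shift cm now-axes [-2.536  7.781 -0.625] after-turn axes [-2.527  7.791 -0.535]
t 25.2167 p [474.935 131.766 229.905] ty [ 0.005 -0.002 -1.   ] tx [ 0.123 -0.992  0.003] q [ 0.27   0.119  1.885 -0.004  1.133  1.719] F [ 0.471 -0.951 -1.999] op 0.25148560613701487
```

```bash
python3 -m crank '[[0,-1.2,0,-1.3,0,-1,-1],[0,0,0,-1.3,0,-0.6,-1],[0,0,0,0,2,0,-1],[0,0,0,0,2,0,-1],[0,0,0,0,2,0,-1],[0,0,0,0,1.5,0,-1],[0,0,0,0,0,0,-1],[0,0,0,0,0,0,-1],[0,0,0,0,0,0,-1],[0,0,0,0,0,0,-1]]'
python3 d.py 466 156 152 0 0 -1 0.144 -0.99 0
python3 - <<'E'
from h import *
R,p,s=pose();np.savez('w15.npz',R=R,p=p)
a=cams.grab_frame('scene');b=cams.grab_frame('side');cv2.imwrite('pics/sc15.png',a);cv2.imwrite('pics/sd15.png',b)
cv2.imwrite('pics/c15.png',np.hstack([cv2.resize(a[220:310,450:550],None,fx=4,fy=4),cv2.resize(b[230:320,140:240],None,fx=4,fy=4)]))
E
```

```text
clock: 26.05
eef_pos: [454.2, 158.8, 159.7]
tcp_rot: [-1.559, -0.002, -1.418]
contact_force: [-0.2, -0.2, -0.2]
opening: 0.253
turn deg [-0.684  0.453  0.098] shift cm now-axes [0.456 0.783 1.119] after-turn axes [0.449 0.769 1.131]
t 26.05 p [454.158 158.812 159.686] ty [ 0.012  0.    -1.   ] tx [ 0.152 -0.988  0.002] q [ 0.336  0.178  1.989 -0.005  0.963  1.757] F [-0.231 -0.156 -0.189] op 0.253184549843941
```

View pics/c15.png

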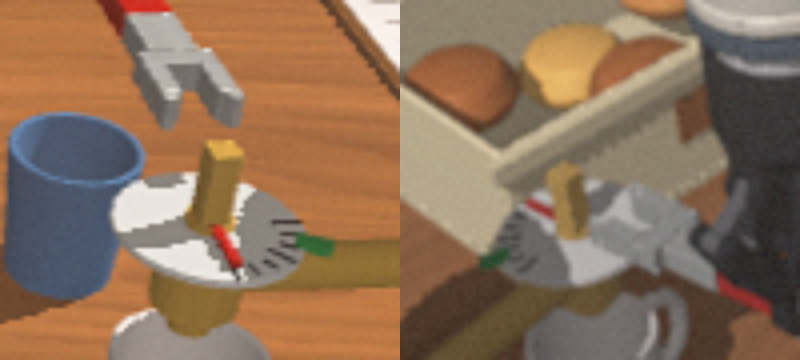

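```bash
python3 - <<'E'
from h import *
a=cv2.imread('pics/sc15.png');b=cv2.imread('pics/sd15.png')
crop(a,475,225,525,290,9,'sc15z.png');crop(b,165,265,225,305,13,'sd15z.png')
E
```

```text
(no output)
```

View pics/sc15z.png

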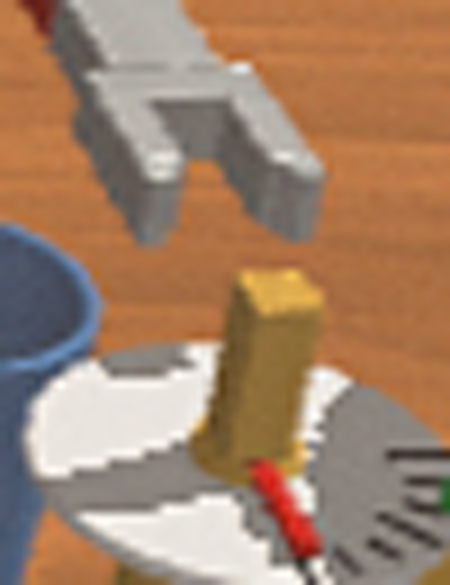

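View pics/sd15z.png

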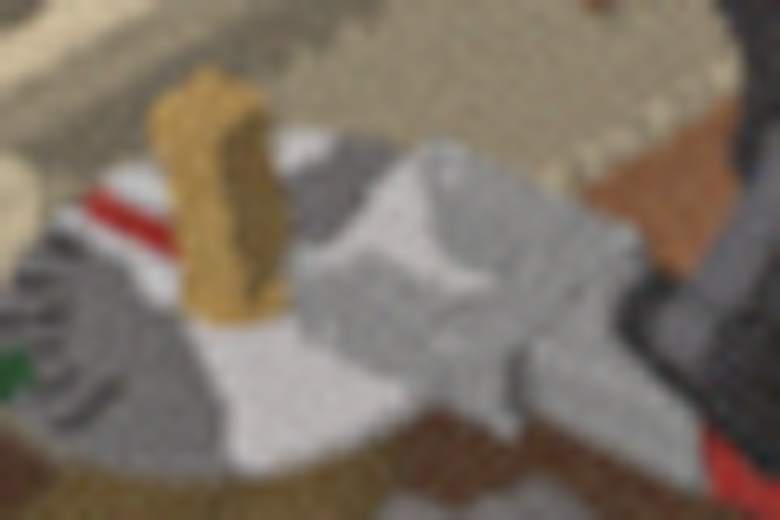

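```bash
python3 - <<'E'
from h import *
C=camT('scene')
f=lambda u,v,z:onz(C,(475+u/9,225+v/9),z)
A,B,S=f(160,160,198),f(300,165,198),f(282,293,200)
# inner slot corners bottom
print(A,B,S,np.linalg.norm(A-B))
M=(A+B)/2
ja=np.array([np.cos(np.radians(8.3)),np.sin(np.radians(8.3)),0]);la=np.array([-ja[1],ja[0],0])
print('mid',M,'ahead',(S-M)@ja,'lateral to left',(S-M)@la)
R,p,s=pose(); tz=R[:,2]; print('tz',tz, 'pred jawend',p+133*tz-31*R[:,1])
E
```

```text
[577.503 166.463 198.   ] [576.942 194.504 198.   ] [628.401 180.742 200.   ] 28.047180569600254
mid [577.223 180.484 198.   ] ahead 50.68003848117077 lateral to left -7.13244253387238
tz [0.988 0.152 0.013] pred jawend [585.429 179.083 192.414]
```

```bash
python3 -m crank '[[-0.7,0.4,0,0.6,0.7,0,-1],[0,0,0,0,0,0,-1],[0,0,0,0,0,0,-1],[0,0,0,0,0,0,-1],[0,0,0,0,0,1,-1],[0,0,0,0,0,0,-1],[0,0,0,0,0,0,-1],[0,0,0,0,0,0,-1],[0,0,0,0,0,0,-1],[0,0,0,0,0,0,-1]]'
python3 d.py 466 156 152 0 0 -1 0.144 -0.99 0
python3 - <<'E'
from h import *
R,p,s=pose();np.savez('w16.npz',R=R,p=p)
a=cams.grab_frame('scene');b=cams.grab_frame('side');cv2.imwrite('pics/sc16.png',a);cv2.imwrite('pics/sd16.png',b)
crop(a,475,225,525,290,9,'sc16z.png');crop(b,165,265,225,305,13,'sd16z.png')
E
```

```text
clock: 26.98
eef_pos: [468.1, 154.1, 153.7]
tcp_rot: [-1.569, -0.001, -1.427]
contact_force: [-0.6, -0.8, -0.6]
opening: 0.247
turn deg [-0.115 -0.021  0.062] shift cm now-axes [-0.214  0.171 -0.18 ] after-turn axes [-0.214  0.171 -0.18 ]
t 26.9833 p [468.086 154.139 153.712] ty [ 0.002 -0.001 -1.   ] tx [ 0.144 -0.99   0.001] q [ 0.316  0.209  1.964 -0.002  0.966  1.744] F [-0.563 -0.803 -0.616] op 0.24741284209882605
```

View pics/sc16z.png

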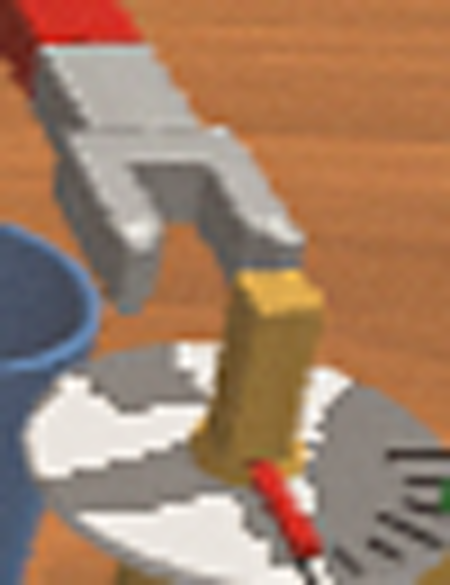

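View pics/sd16z.png

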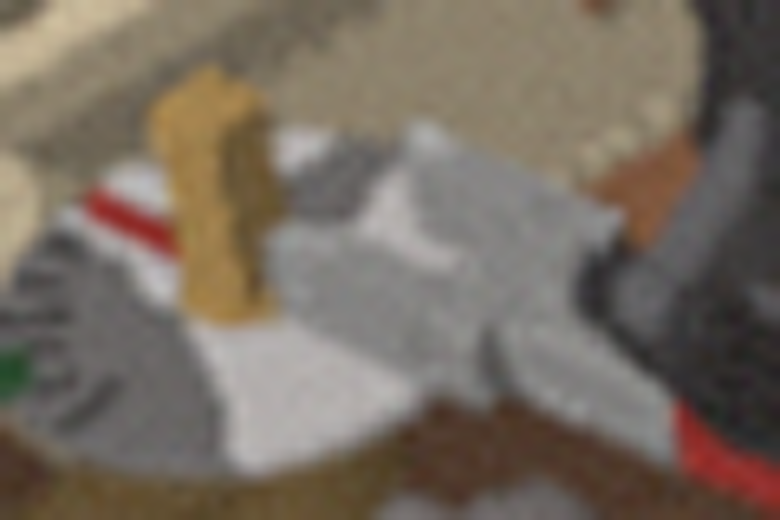

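```bash
python3 - <<'E'
from h import *
C=camT('scene');CD=camT('side')
f=lambda u,v,z:onz(C,(475+u/9,225+v/9),z)
for z in(190,193): 
  A,B=f(140,235,z),f(285,240,z);S=f(282,293,200);M=(A+B)/2
  ja=np.array([np.cos(np.radians(8.3)),np.sin(np.radians(8.3)),0]);la=np.array([-ja[1],ja[0],0])
  print(z,A,B,M,'ahead',(S-M)@ja,'left',(S-M)@la)
g=lambda u,v:(165+u/13,265+v/13)
print('side left-tip',onz(CD,g(285,235),193),'right tip',onz(CD,g(420,130),193),'spin',onz(CD,g(215,95),200))
print(tri([(C,(475+140/9,225+235/9)),(CD,g(420,130))]),tri([(C,(475+285/9,225+240/9)),(CD,g(285,235))]))
E
```

```text
190 [593.793 160.963 190.   ] [593.105 189.774 190.   ] [593.449 175.369 190.   ] ahead 35.36196966750081 left 0.2713494595421384
193 [598.555 159.695 193.   ] [597.87  188.352 193.   ] [598.212 174.024 193.   ] ahead 30.842879207367364 left 2.2898300259866717
side left-tip [593.927 189.66  193.   ] right tip [598.568 158.791 193.   ] spin [623.858 179.555 200.   ]
(array([598.484, 159.306, 193.134]), [np.float64(0.40640086510418605), np.float64(0.4064008651041824)]) (array([595.496, 188.91 , 191.565]), [np.float64(0.14684699506444082), np.float64(0.1468469950644368)])
```

```bash
python3 -m crank '[[0,0,0,-0.15,0,0,-1],[0,0,0,0,0,0,-1],[0,0,0,0,0,1,-1],[0,0,0,0,0,1,-1],[0,0,0,0,0,0.4,-1],[0,0,0,0,0,0,-1],[0,0,0,0,0,0,-1],[0,0,0,0,0,0,-1],[0,0,0,0,0,0,-1],[0,0,0,0,0,0,-1]]'
python3 d.py 517 162 152 0 0 -1 0.144 -0.99 0
python3 - <<'E'
from h import *
a=cams.grab_frame('scene');b=cams.grab_frame('side')
crop(a,475,225,525,290,9,'sc17z.png');crop(b,165,265,225,305,13,'sd17z.png')
E
```

```text
clock: 27.92
eef_pos: [494.5, 159.7, 153.6]
tcp_rot: [-1.569, -0.001, -1.427]
contact_force: [0.6, 0.7, -0.7]
opening: 0.25
turn deg [-0.117 -0.016  0.062] shift cm now-axes [0.095 0.162 2.255] after-turn axes [0.096 0.157 2.255]
t 27.9167 p [494.542 159.705 153.573] ty [ 0.002 -0.001 -1.   ] tx [ 0.144 -0.99   0.001] q [ 0.31   0.25   1.91  -0.002  0.98   1.738] F [ 0.636  0.742 -0.691] op 0.24987998389260743
```

View pics/sc17z.png

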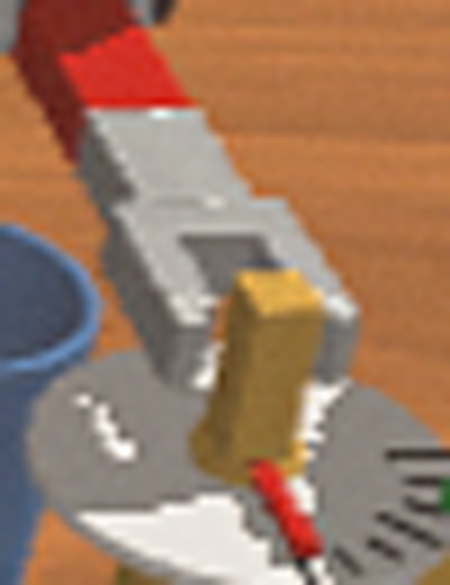

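View pics/sd17z.png

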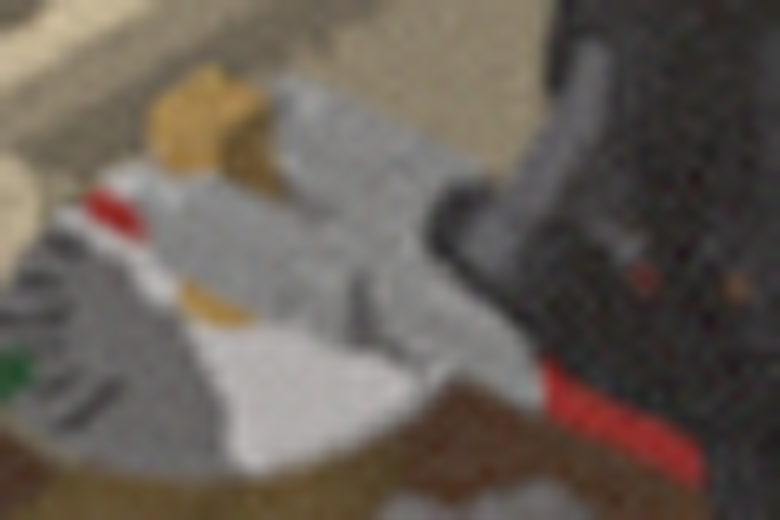

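The spindle is inside the mouth with no contact force. Advancing to the slot bottom.

```bash
python3 -m crank '[[0,0,0,0,0,0.7,-1],[0,0,0,0,0,0.7,-1],[0,0,0,0,0,0.5,-1],[0,0,0,0,0,0,-1],[0,0,0,0,0,0,-1],[0,0,0,0,0,0,-1],[0,0,0,0,0,0,-1],[0,0,0,0,0,0,-1],[0,0,0,0,0,0,-1],[0,0,0,0,0,0,-1]]'
python3 d.py 517 162 152 0 0 -1 0.144 -0.99 0
python3 - <<'E'
from h import *
a=cams.grab_frame('scene');b=cams.grab_frame('side')
crop(a,475,225,525,290,9,'sc18z.png')
E
```

```text
clock: 28.85
eef_pos: [515.2, 162.7, 153.7]
tcp_rot: [-1.569, -0.001, -1.427]
contact_force: [-0.1, 0.9, -2.5]
opening: 0.249
turn deg [-0.12  -0.014  0.061] shift cm now-axes [0.095 0.168 0.164] after-turn axes [0.095 0.167 0.164]
t 28.85 p [515.241 162.703 153.671] ty [ 0.002 -0.001 -1.   ] tx [ 0.144 -0.99   0.001] q [ 0.304  0.28   1.867 -0.002  0.992  1.732] F [-0.086  0.851 -2.506] op 0.24920696853649074
```

View pics/sc18z.png

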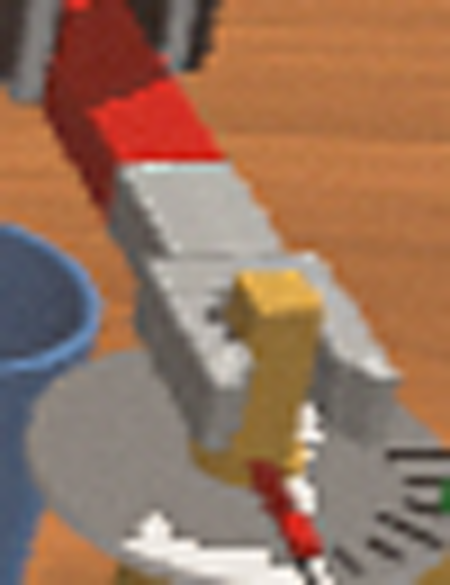

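```bash
python3 -m crank '[[0,-3,0,0.6,0,0.1,-1],[0,-4,0,0.8,0,0.1,-1],[0,-4,0,0.8,0,0.03,-1],[0,-4,0,0.8,0,0.03,-1],[0,-4,0,0.8,0,0.03,-1],[0,-4,0,0.8,0,0.03,-1],[0,-4,0,0.8,0,0.03,-1],[0,-4,0,0.8,0,0.03,-1],[0,0,0,0,0,0,-1],[0,0,0,0,0,0,-1]]'
cat > sp.py <<'E'
from h import *
import sys
R,p,s=pose(); S=np.array([628,180]); tz=R[:,2]
d=S-p[:2]; t=tz[:2]/np.linalg.norm(tz[:2]); 
print('t',s['clock'],'key jaw dir',np.degrees(np.arctan2(t[1],t[0])),'spindle along',d@t,'left',-d[0]*t[1]+d[1]*t[0],'z',p[2],'F',s['contact_force'],'M',s['wrist_torque'],'q6',s['qpos'][[0,5]],'op',s['opening'])
if len(sys.argv)>1:
    a=cams.grab_frame('scene');crop(a,460,225,550,310,8,sys.argv[1])
E
python3 sp.py sc19.png
```

```text
clock: 29.78
eef_pos: [542.0, 106.5, 153.9]
tcp_rot: [-1.568, 0.0, -0.862]
contact_force: [-0.1, 3.3, -1.1]
opening: 0.251
t 29.7833 key jaw dir 40.60951105234147 spindle along 113.11082519381287 left -0.13803459638078408 z 153.90041708729942 F [-0.087  3.279 -1.099] M [0.414 0.142 0.052] q6 [0.19  1.051] op 0.2511243388762368
```

View pics/sc19.png

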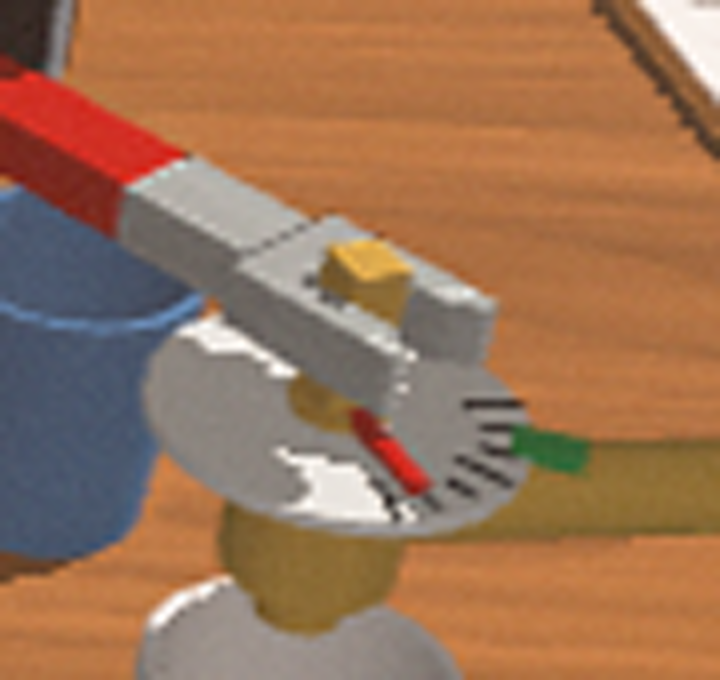

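The spindle is turning with the key. Continuing.

```bash
python3 -m crank '[[0,-3,0,0.6,0,0.03,-1],[0,-4,0,0.8,0,0.03,-1],[0,-4,0,0.8,0,0.03,-1],[0,-4,0,0.8,0,0.03,-1],[0,-4,0,0.8,0,0.03,-1],[0,-4,0,0.8,0,0.03,-1],[0,-4,0,0.8,0,0.03,-1],[0,-4,0,0.8,0,0.03,-1],[0,-3,0,0.6,0,0.03,-1],[0,0,0,0,0,0,-1]]'
python3 sp.py sc20.png
```

```text
clock: 30.67
eef_pos: [598.3, 71.3, 154.0]
tcp_rot: [-1.572, -0.001, -0.262]
contact_force: [-0.6, 1.1, -0.3]
opening: 0.249
t 30.6667 key jaw dir 75.00611587314758 spindle along 112.67499654733128 left -0.593895616244037 z 153.98397367678177 F [-0.554  1.082 -0.265] M [ 0.013  0.103 -0.117] q6 [0.117 0.38 ] op 0.24891258728810756
```

View pics/sc20.png

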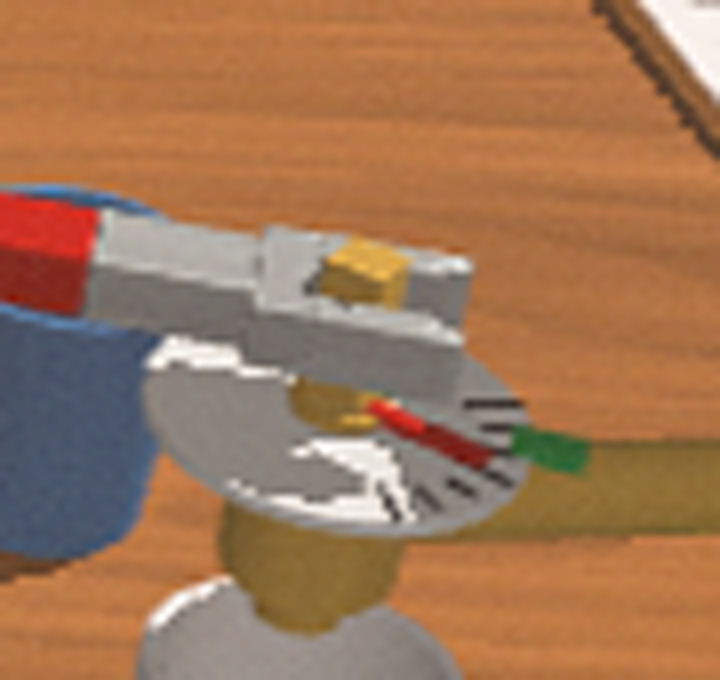

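```bash
cat > pt.py <<'E'
from h import *
import sys
C=camT('scene'); v=[float(x) for x in sys.argv[1:]]
f=lambda u,w,z:onz(C,(460+u/8,225+w/8),z)
a,b=f(v[0],v[1],161.5),f(v[2],v[3],161.5); m=f(v[4],v[5],159)
c=np.array([628.3,180,0])
an=lambda d:np.degrees(np.arctan2(d[1],d[0]))
print('ptr line',an(b-a),'tip about axis',an(b-c),np.linalg.norm((b-c)[:2]),'mark',an(m-c),np.linalg.norm((m-c)[:2]))
E
python3 pt.py 365 405 488 462 550 450
```

```text
ptr line 49.18273760011446 tip about axis 55.65470692217737 34.82118547537096 mark 77.00294619889242 45.77647298812314
```

```bash
python3 -m crank '[[0,-3,0,0.6,0,0.03,-1],[0,-4,0,0.8,0,0.03,-1],[0,-4,0,0.8,0,0.03,-1],[0,-4,0,0.8,0,0.03,-1],[0,0,0,0,0,0,-1],[0,0,0,0,0,0,-1],[0,0,0,0,0,0,-1],[0,0,0,0,0,0,-1],[0,0,0,0,0,0,-1],[0,0,0,0,0,0,-1]]'
python3 sp.py sc21.png
```

```text
clock: 31.55
eef_pos: [624.7, 67.5, 154.6]
tcp_rot: [-1.576, -0.002, -0.022]
contact_force: [0.8, -3.1, -1.6]
opening: 0.251
t 31.55 key jaw dir 88.75223741727173 spindle along 112.5288331950928 left -0.8793926294829397 z 154.59565840786178 F [ 0.848 -3.1   -1.58 ] M [-0.369 -0.129 -0.264] q6 [0.108 0.133] op 0.25083247911759227
```

View pics/sc21.png

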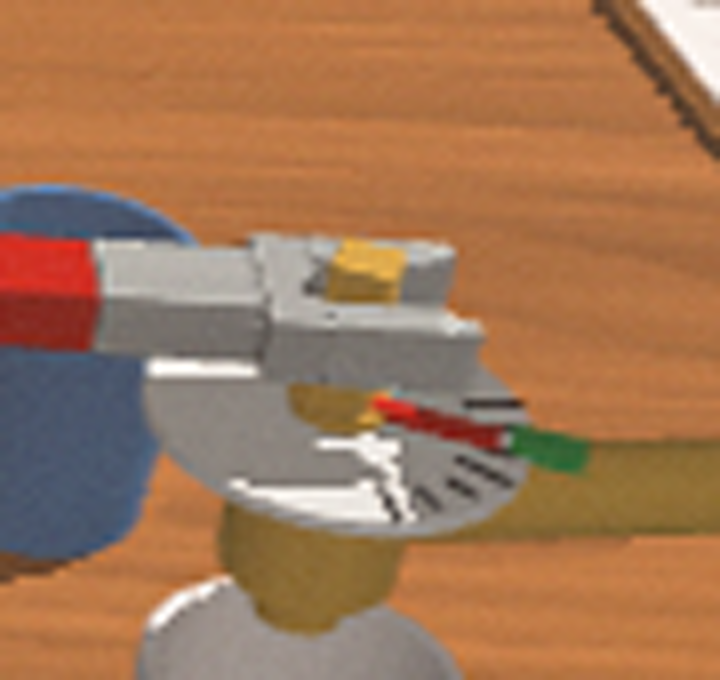

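```bash
python3 pt.py 378 402 500 438 552 450
```

```text
ptr line 64.30128485083272 tip about axis 72.94829013660643 34.87747006768491 mark 77.17305709557434 46.1976099821099
```

```bash
python3 -m crank '[[0,-3,0,0.55,0,0.03,-1],[0,0,0,0,0,0,-1],[0,0,0,0,0,0,-1],[0,0,0,0,0,0,-1],[0,0,0,0,0,0,-1],[0,0,0,0,0,0,-1],[0,0,0,0,0,0,-1],[0,0,0,0,0,0,-1],[0,0,0,0,0,0,-1],[0,0,0,0,0,0,-1]]'
python3 sp.py sc22.png
```

```text
clock: 32.43
eef_pos: [629.7, 67.5, 154.7]
tcp_rot: [-1.576, -0.002, 0.024]
contact_force: [1.1, -2.2, -1.5]
opening: 0.246
t 32.4333 key jaw dir 91.37963942553793 spindle along 112.50627493556549 left -0.9977922178280754 z 154.73956617158962 F [ 1.083 -2.211 -1.503] M [-0.372 -0.201 -0.325] q6 [0.108 0.086] op 0.24633436634572106
```

View pics/sc22.png

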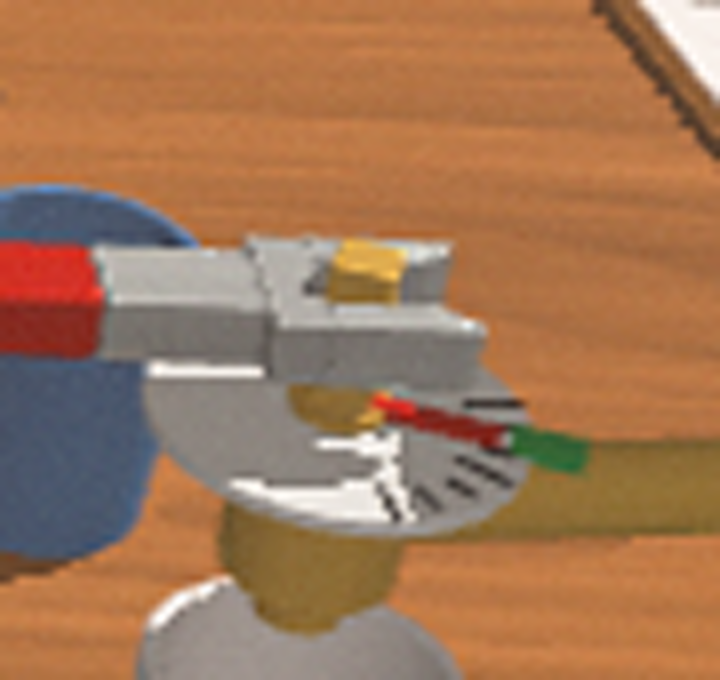

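```bash
python3 -m crank '[[0,-3,0,0.55,0,0.03,-1],[0,0,0,0,0,0,-1],[0,0,0,0,0,0,-1],[0,0,0,0,0,0,-1],[0,0,0,0,0,0,-1],[0,0,0,0,0,0,-1],[0,0,0,0,0,0,-1],[0,0,0,0,0,0,-1],[0,0,0,0,0,0,-1],[0,0,0,0,0,0,-1]]'
python3 sp.py sc23.png; python3 - <<'E'
from h import *
C=camT('scene')
for a in (70,73,76.5,80):
  q=proj(C,[[628.3+35*np.cos(np.radians(a)),180+35*np.sin(np.radians(a)),161.5]])[0];print(a,(q-[460,225])*8)
E
```

```text
clock: 33.32
eef_pos: [635.1, 67.8, 154.8]
tcp_rot: [-1.576, -0.003, 0.073]
contact_force: [2.0, -2.7, -1.5]
opening: 0.249
t 33.3167 key jaw dir 94.15746403251674 spindle along 112.46326532468979 left -1.0974887520621763 z 154.83479534837008 F [ 2.039 -2.715 -1.52 ] M [-0.429 -0.34  -0.332] q6 [0.107 0.038] op 0.24886505327471192
70 [499.624 442.508]
73 [500.59  438.045]
76.5 [501.144 432.734]
80 [501.08  427.332]
```

View pics/sc23.png

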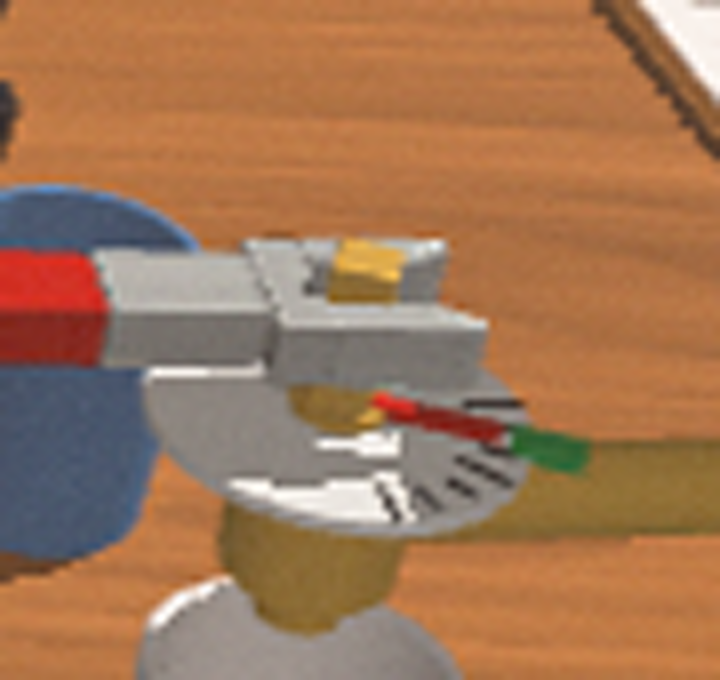

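The pointer is at about 76°, in line with the mark. Turning back into the middle of the slot's play before withdrawing.

```bash
python3 -m crank '[[0,3.5,0,-0.7,0,0.03,-1],[0,3.5,0,-0.7,0,0.03,-1],[0,3.5,0,-0.7,0,0.03,-1],[0,3.5,0,-0.7,0,0.03,-1],[0,0,0,0,0,0,-1],[0,0,0,0,0,0,-1],[0,0,0,0,0,0,-1],[0,0,0,0,0,0,-1],[0,0,0,0,0,0,-1],[0,0,0,0,0,0,-1]]'
python3 sp.py sc24.png
```

```text
clock: 34.2
eef_pos: [607.3, 71.0, 154.7]
tcp_rot: [-1.574, -0.004, -0.174]
contact_force: [2.0, -1.1, -1.6]
opening: 0.249
t 34.2 key jaw dir 80.03423046675907 spindle along 110.97011747102586 left -1.5487337755562756 z 154.7468555320766 F [ 1.957 -1.124 -1.582] M [-0.337 -0.189 -0.223] q6 [0.116 0.292] op 0.24914365920852474
```

View pics/sc24.png

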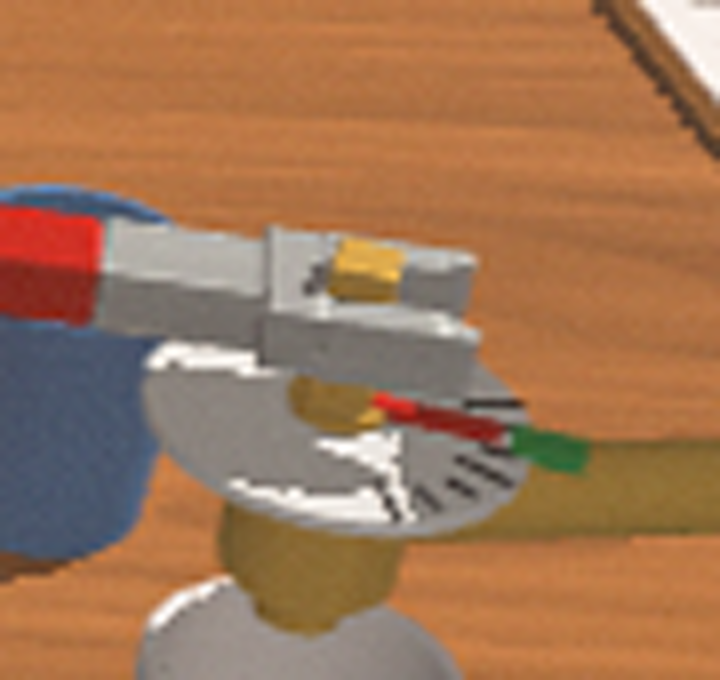

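```bash
python3 -m crank '[[0,0,0,0,0,-0.6,-1],[0,0,0,0,0,-0.8,-1],[0,0,0,0,0,-0.8,-1],[0,0,0,0,0,-1,-1],[0,0,0,0,0,-1.5,-1],[0,0,0,0,0,-2,-1],[0,0,0,0,0,-2,-1],[0,0,0,0,0,-2,-1],[0,0,0,0,0,-2,-1],[0,0,0,0,0,0,-1]]'
python3 sp.py sc25.png
```

```text
clock: 35.08
eef_pos: [579.7, -64.2, 154.2]
tcp_rot: [-1.574, 0.002, -0.17]
contact_force: [0.0, -0.2, -1.3]
opening: 0.249
t 35.0833 key jaw dir 80.27273483373742 spindle along 248.82585154700072 left -6.318232627726104 z 154.1691968269004 F [ 0.04  -0.171 -1.252] M [-0.046 -0.021  0.026] q6 [-0.111  0.061] op 0.2491891010202304
```

View pics/sc25.png

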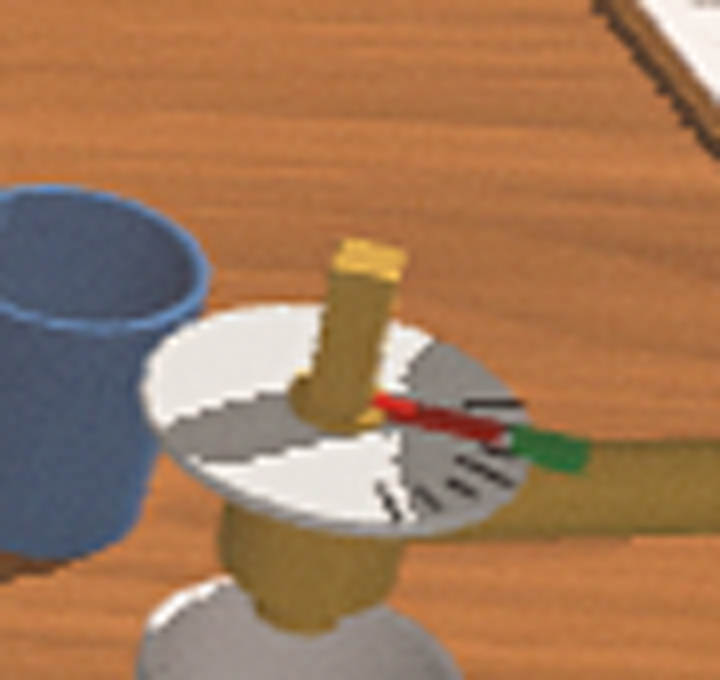

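Key is off and the pointer stands at the mark. Returning the key to the mat.

```bash
python3 -m crank '[[0,0,0,0.4,0,-2.5,-1],[0,0,0,0.4,0,-2.5,-1],[0,0,0,0.4,0,-2.5,-1],[0,0,0,0,1,-2,-1],[0,0,0,0,3,0,-1],[0,0,0,0,3,0,-1],[0,0,0,0,3,0,-1],[0,0,0,0,2,0,-1],[0,0,0,0,0,0,-1],[0,0,0,0,0,0,-1]]'
python3 d.py 574 -167 -17 0 0 -1 0.985 -0.17 0
```

```text
clock: 35.97
eef_pos: [575.9, -162.0, 32.6]
tcp_rot: [-1.571, -0.001, -0.171]
contact_force: [-0.6, 0.2, -0.4]
opening: 0.252
turn deg [-0.    -0.027  0.07 ] shift cm now-axes [-0.109  4.955 -0.523] after-turn axes [-0.103  4.955 -0.523]
t 35.9667 p [ 575.904 -162.019   32.552] ty [ 0.001 -0.    -1.   ] tx [ 0.985 -0.171  0.001] q [-0.277  0.523  1.818  0.     0.8   -0.106] F [-0.636  0.175 -0.432] op 0.2523769452616594
```

```bash
python3 -m crank '[[0,0,0,-0.1,1.5,-0.5,-1],[0,0,0,0,1.5,0,-1],[0,0,0,0,1,0,-1],[0,0,0,0,0.5,0,-1],[0,0,0,0,0.3,0,-1],[0,0,0,0,0,0,-1],[0,0,0,0,0,0,-1],[0,0,0,0,0,0,-1],[0,0,0,0,0,0,-1],[0,0,0,0,0,0,-1]]'
python3 d.py 574 -167 -17 0 0 -1 0.985 -0.17 0
```

```text
clock: 36.8
eef_pos: [580.9, -166.8, -7.4]
tcp_rot: [-1.571, -0.013, -0.169]
contact_force: [0.5, 0.3, -1.3]
opening: 0.25
turn deg [0.037 0.09  0.733] shift cm now-axes [-0.687  0.95  -0.134] after-turn axes [-0.674  0.959 -0.136]
t 36.8 p [ 580.874 -166.806   -7.411] ty [ 0.013 -0.003 -1.   ] tx [ 0.986 -0.169  0.013] q [-0.283  0.585  1.827  0.001  0.717 -0.114] F [ 0.485  0.291 -1.329] op 0.24983922481473314
```

```bash
python3 -m crank '[[0,0,0.7,0,0.5,0,-1],[0,0,0,0,0.4,0,-1],[0,0,0,0,0.2,0,-1],[0,0,0,0,0,0,-1],[0,0,0,0,0,0,-1],[0,0,0,0,0,0,-1],[0,0,0,0,0,0,-1],[0,0,0,0,0,0,-1],[0,0,0,0,0,0,-1],[0,0,0,0,0,0,-1]]'
python3 d.py 574 -167 -17 0 0 -1 0.985 -0.17 0
```

```text
clock: 37.63
eef_pos: [581.2, -166.9, -19.2]
tcp_rot: [-1.571, 0.0, -0.17]
contact_force: [-0.1, 1.4, 0.1]
opening: 0.25
turn deg [ 0.036  0.076 -0.013] shift cm now-axes [-0.711 -0.218 -0.131] after-turn axes [-0.711 -0.219 -0.132]
t 37.6333 p [ 581.231 -166.906  -19.186] ty [-0.    -0.001 -1.   ] tx [ 0.986 -0.169 -0.   ] q [-0.282  0.609  1.818 -0.001  0.715 -0.111] F [-0.064  1.369  0.14 ] op 0.25020901460914713
```

Same height as when it was picked up. Releasing and withdrawing.

```bash
python3 -m crank '[[0,0,0,0,0,0,1],[0,0,0,0,0,0,1],[0,0,0,0,0,0,1],[0,0,0,0,0,0,1],[0,0,0,0,0,0,1],[0,0,0,0,0,0,1],[0,0,0,0,-1,0,1],[0,0,0,0,-3,0,1],[0,0,0,0,-4,0,1],[0,0,0,0,-4,0,1]]'
python3 -m crank '[[0,0,0,0,-4,0,1],[0,0,0,0,-4,0,1],[0,0,0,0,-4,0,1],[0,0,0,0,-4,0,1],[0,0,0,0,-3,0,1],[0,0,0,0,-1,2,1],[0,0,0,0,0,3,1],[0,0,0,0,0,2,1],[0,0,0,0,0,0,1],[0,0,0,0,0,0,1]]'
python3 - <<'E'
from h import *
R,p,s=pose();np.savez('w30.npz',R=R,p=p);print(s['clock'],p,s['opening'])
cv2.imwrite('pics/w30.png',cams.grab_frame('wrist'))
cv2.imwrite('pics/sc30.png',cams.grab_frame('scene'))
E
```

```text
clock: 38.47
eef_pos: [575.3, -165.1, 97.9]
tcp_rot: [-1.57, 0.016, -0.17]
contact_force: [1.1, -0.3, 0.2]
opening: 1.001
clock: 39.3
eef_pos: [590.9, -95.6, 327.7]
tcp_rot: [-1.571, -0.008, -0.172]
contact_force: [1.4, 0.0, -0.3]
opening: 0.997
39.3 [590.874 -95.594 327.705] 0.9970077118165594
```

View pics/w30.png

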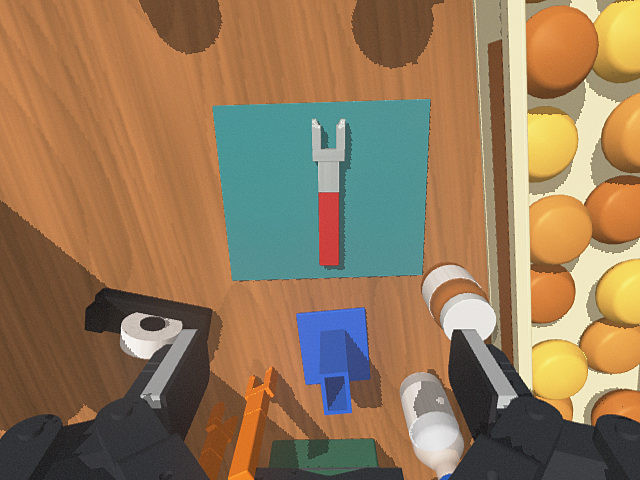

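View pics/sc30.png

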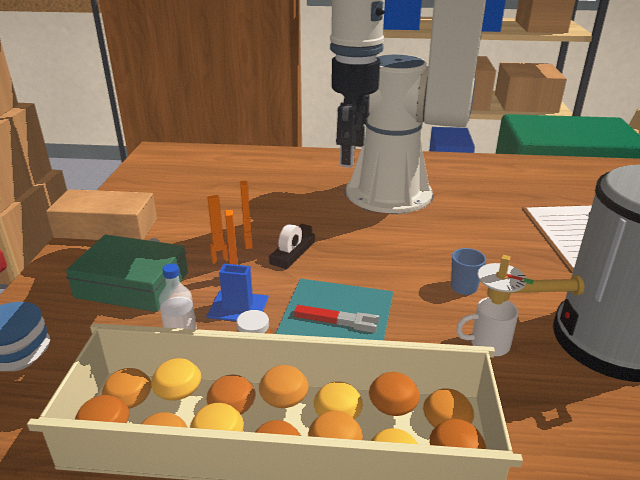

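Key flat in the mat's middle; nothing else moved. One look at the dial from above to verify the pointer.

```bash
python3 -m crank '[[0,0,0,0,0,2.5,1],[0,0,0,0,0,3,1],[0,0,0,0,0,3,1],[0,0,0,0,0,3,1],[0,0,0,0,0,2.5,1],[0,0,0,0,0,2,1],[0,0,0,0,0,0,1],[0,0,0,0,0,0,1],[0,0,0,0,0,0,1],[0,0,0,0,0,0,1]]'
python3 - <<'E'
from h import *
R,p,s=pose();np.savez('w31.npz',R=R,p=p);print(s['clock'],p,s['opening'])
im=cams.grab_frame('wrist');cv2.imwrite('pics/w31.png',im)
C=camT('wrist');q=proj(C,[[628,180,160]])[0];print(q)
x,y=int(q[0]),int(q[1]);x0,y0=max(0,x-70),max(0,y-60);print(x0,y0);crop(im,x0,y0,x0+140,y0+110,5,'w31c.png')
E
```

```text
clock: 40.23
eef_pos: [617.1, 55.4, 322.1]
tcp_rot: [-1.578, 0.001, -0.184]
contact_force: [-0.7, -0.9, -0.2]
opening: 1.0
40.2333 [617.063  55.378 322.096] 0.9995302832737568
[311.767  35.092]
241 0
```

View pics/w31c.png

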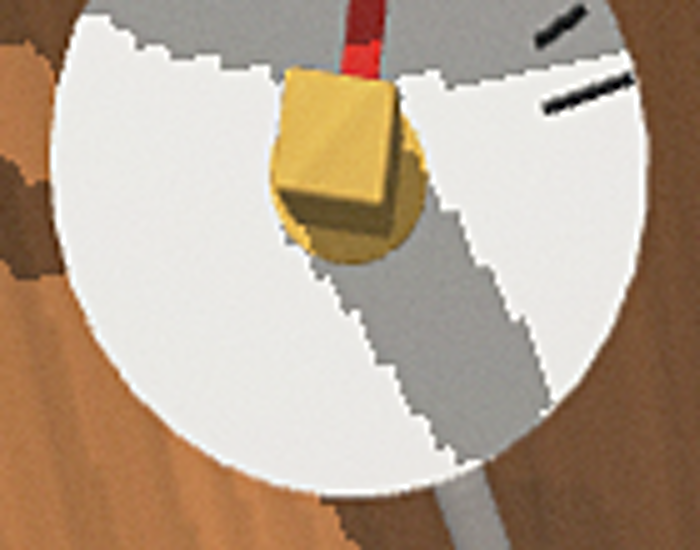

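A little farther is needed to see the tab (it is just off the top edge).

```bash
python3 -m crank '[[0,0,0,0,0,1.5,1],[0,0,0,0,0,1.5,1],[0,0,0,0,0,1.5,1],[0,0,0,0,0,1,1],[0,0,0,0,0,0,1],[0,0,0,0,0,0,1],[0,0,0,0,0,0,1],[0,0,0,0,0,0,1],[0,0,0,0,0,0,1],[0,0,0,0,0,0,1]]'
python3 - <<'E'
from h import *
R,p,s=pose();np.savez('w32.npz',R=R,p=p);print(s['clock'],p,s['opening'])
im=cams.grab_frame('wrist');cv2.imwrite('pics/w32.png',im)
C=camT('wrist');q=proj(C,[[628,180,160]])[0];print(q)
x,y=int(q[0]),int(q[1]);x0,y0=max(0,x-70),max(0,y-70);print(x0,y0);crop(im,x0,y0,x0+140,y0+118,5,'w32c.png')
E
```

```text
clock: 41.12
eef_pos: [628.0, 112.2, 321.7]
tcp_rot: [-1.578, 0.001, -0.187]
contact_force: [-0.2, -0.7, -0.3]
opening: 0.999
41.1167 [628.01  112.168 321.724] 0.9987981118330156
[312.066 121.328]
242 51
```

View pics/w32c.png

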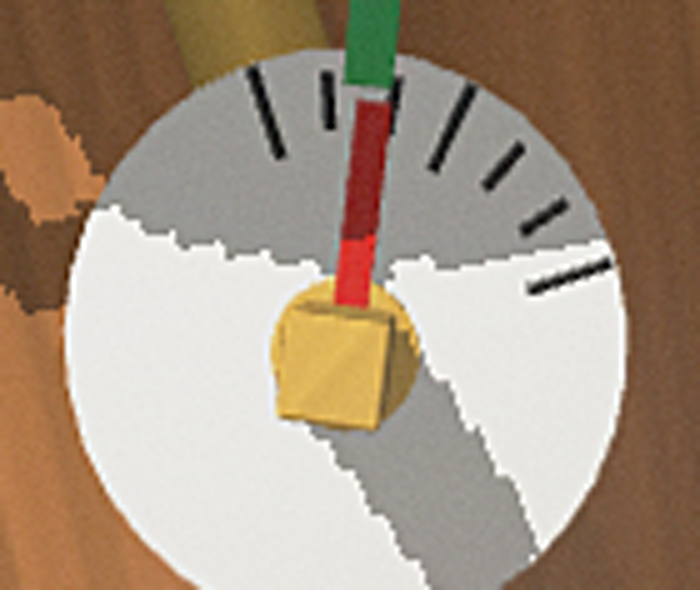

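The pointer (tip at crop (374,102)) points straight at the green tab (near end at (368,85)), to within a degree or two. Handing in.

```bash
python3 -c "
from rig import order,r
print(r.sense()['qvel']); print(order.sign_off())"
```

```text
[-0.00154653  0.00128977 -0.00189532  0.00042417 -0.00230817  0.00137395]
the job is handed in; nothing more can be done
None
```

The job is done and handed in at about 41 s of the 72 s allowed; the hand-in reports no verdict.

- **What I did:** I pulled the red key out of the holder and laid it flat on the mat. It pivoted in the grip against the mat as I lowered it, and then I let go. I picked it up again level, slipped the jaw over the spindle and turned the spindle counterclockwise by about 68°. I then turned the key back into the slot's play, drew it off and laid it flat on the mat.
- **Last checks:** From above, the pointer lines up with the green tab to within a degree or two, and it did not move when the key came off. The key lies let go near the middle of the mat. The gripper is open and clear of everything. The last scene picture shows the other things where they stood. The measured forces stayed at a few newtons.
- **What disagreed:**
  - The fingertips end about 26 mm behind the reported TCP, not 11 mm ahead of it. The first grasp therefore closed on air, and I set the later ones by eye and measurement.
  - The scene view alone read the pointer's angle less reliably: a line fitted along the pointer gave about 64° where its tip gave about 73°. I went by the tip, and the final wrist view from above confirmed it.

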